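# Mount a ring-core transformer on its chassis stud

## Robot

A 6-joint arm with a two-finger parallel gripper is mounted at the origin on the work surface. World frame = base frame: x ahead of the robot, y to its left, z up, the work surface at z = 0. Lengths are in mm, angles in rad, forces in N, time in s.
With the tool pointing down it reaches from about 350 to 775 mm from the base axis. Payload 7.3 kg.
Tool frame: the origin (TCP) lies midway between the tips of the shut fingers; the grasp point (between the pads) lies 19 mm behind it; z points along the fingers, y is the direction in which the jaws open and shut (so a half turn about z gives the same grasp; the last joint's range is limited). The gripper opens to 92 mm and grips with 3 to 60 N. Pads are 19 mm wide; open, the fingers measure 130 mm over their backs; the gripper's body (75 mm by 190 mm) begins 47 mm behind the grasp point.
Start: joints at [1.179, 0.342, 1.524, -0, 1.275, -0.146], TCP at [127.734, 509.246, 203.941] pointing down, gripper open.
Joint ranges: [-2.53, 2.53], [-0.77, 2.02], [0.04, 2.7], [-1, 4.14], [0.28, 2.66], [-3.11, 3.11]. Speed limits (rad/s): [2.57, 2.57, 3.14, 3.14, 3.14, 3.14].

## Interface

Orientations are given as [roll, pitch, yaw] about the fixed x, y, z axes, in that order (R = Rz(yaw) Ry(pitch) Rx(roll)).
In Python, from plant import readout, optics, job gives the robot as it stands.
- The arm moves only by the tool drive_tool, never from a script. Its argument "series" is a list of rows, each a list of 4 numbers: the shift along the world's x, y, z in mm, then the turn about the world's z in degrees. A call has 1 to 12 rows; each row shifts and turns the commanded pose from where the row before left it; what a row does not reach is not made up. A row lasts 1/10 s, in which the tool goes at most 50 mm and 8.59 degrees, less where a joint would pass 70% of its speed; a pose out of reach is approached as far as the arm can. A call with a gripper value outside its range is refused whole. "hand" is the closure, from 0 (fully open) to 1 (shut), set as the call begins (left out, the last holds). The fingers move at their own pace and stop on an object; the grip force is fixed at half the most. Time passes only in rows, so rows that do not move let the fingers close. It gives the time, the measured TCP pose, the force and the opening at its end, in the units of the state.
- readout.get_obs(): the state, without advancing time (a new reading comes with each control period).
- optics.capture(name): name is "side" or "top" or "wrist"; returns a dict with "image" (384x512x3 uint8, blue, green, red), "depth" (384x512 float32, mm along the optical axis (not along the pixel's ray), 0 where there is no reading), "vfov" (degrees; the focal length in pixels is half the picture's height over the tangent of half this angle, whatever the lens; pixels are square), "cx", "cy" (the principal point, pixels), "eye" and "rotation" of the camera in the world. Camera axes: x right, y down, z forward; pixel columns grow to the right and rows downward; lengths in mm; the calibration is good to about 2 mm. The wrist camera is an equidistant fisheye: a pixel r from the principal point sees the ray r / f radians off the axis. A picture is of the moment at which its call begins.
- job.close_job(): hands the job in, once; it reports no verdict.
The state is a dict: "time": time; "joint_positions": joint angles; "dq": joint speeds; "tau": joint torques, N m; "tool_pos": TCP position; "tcp_rot": TCP orientation; "contact_force": force on the tool from outside, world axes, zero at the start; "moment": the same for the moment, N m; "grip_width": finger opening in mm.
Only numpy, scipy, OpenCV 4.12 (cv2) and the standard library are available. Lean on these libraries where they do the work, as an engineer would, in place of code of your own. Each camera call takes 0.05 s, during which the arm holds its last target.

## Task

Mount the yellow transformer on the aluminium chassis: over the brass stud stack, from the bottom up, the black rubber pad, the yellow transformer, the white disc and the brass washer, each lying flat on the one before, then seat the red cap over the stud's tip, down on the washer. Put them on one at a time in that order and leave the spare green transformer, the blue capacitor and the black heatsink where they stand.

Things in the scene. Friction and masses are not known exactly. Their poses are not given: they have to be found in the camera images.
- stud (a point): Foot of the upright brass stud in the middle of the aluminium chassis. Point: on the stud's axis, level with the chassis top, 20 mm above the table; z axis up, along the stud. The stud is 8 mm in diameter and rises 48 mm above this point; its top 6 mm taper to 4 mm diameter.
- chassis: Bare aluminium chassis, a fixed plate 150 (x) x 140 (y) mm, 20 mm high, with small blocks up to 12 mm high at three corners, over 60 mm from the stud. Origin: centre of its underside on the table. It is at the left or right of the table; a fixed blue divided tray of the same outline, 28 mm high, without stud, is on the other side.
- pad_mid (a point): Black rubber pad: flat ring 60 mm in diameter, 6 mm thick, 16 mm hole, about 30 g. Rigid for handling. Starts lying flat on the table, axis upright, at any of six places. Point: its centre, half-way up, on its axis; z axis up.
- toroid_mid (a point): Yellow ring-core transformer with copper winding bands: ring 58 mm in diameter, 24 mm high, 20 mm hole, about 250 g. Starts lying flat on the table, axis upright, at any of six places. Point: its centre, half-way up, on its axis; z axis up.
- disc_mid (a point): White plastic insulating disc: flat ring 48 mm in diameter, 5 mm thick, 16 mm hole, about 20 g. Starts lying flat on the table, axis upright, at any of six places. Point: its centre, half-way up, on its axis; z axis up.
- washer_mid (a point): Brass washer: flat ring 38 mm in diameter, 5 mm thick, 14 mm hole, about 35 g. Starts lying flat on the table, axis upright, at any of six places. Point: its centre, half-way up, on its axis; z axis up.
- cap_mid (a point): Red plastic end cap: cylinder 26 mm in diameter, 20 mm high, closed on top, with a hole 12 mm in diameter and 13 mm deep in its underside that drops loosely over the stud; about 20 g. Starts standing hole down, at any of six places. Point: its centre, half-way up, on its axis; z axis up.
- spare_mid (a point): Spare green ring-core transformer with copper bands, otherwise the same size as the yellow one (58 mm, 24 mm high); not to be used. Loose. Starts lying flat on the table, axis upright, at any of six places. Point: its centre, half-way up, on its axis; z axis up.
- capacitor_mid (a point): Blue capacitor, a loose upright can 22 mm in diameter and 30 mm high standing among the parts; stays where it is. Point: its centre, half-way up; z axis up.
- heatsink_mid (a point): Small black finned heatsink, 24 x 24 mm, 20 mm high, loose among the parts; stays where it is. Point: its centre, half-way up; z axis up.
Mind the look-alikes: they are no part of the job. Leave any turquoise look-alike of the part that bears pad_mid alone.

How it is judged (in metres and radians):
On the way, in this order (a step that is already met when the one before it is completed fails the run):
1. the black rubber pad lies flat on the chassis, over the stud (horizontal distance between pad_mid and stud below 0.01 m and z of pad_mid in the frame of stud between 0.0005 and 0.0055 m and angle between pad_mid's own z axis and vertical below 0.12 rad), for 0.2 s.
2. the yellow transformer sits over the stud on the black pad (horizontal distance between toroid_mid and stud below 0.012 m and z of toroid_mid in the frame of stud between 0.0155 and 0.0205 m and angle between toroid_mid's own z axis and vertical below 0.12 rad), for 0.2 s.
3. the white disc lies over the stud on the transformer (horizontal distance between disc_mid and stud below 0.01 m and z of disc_mid in the frame of stud between 0.03 and 0.035 m and angle between disc_mid's own z axis and vertical below 0.12 rad), for 0.2 s.
4. the brass washer lies over the stud on the white disc (horizontal distance between washer_mid and stud below 0.009 m and z of washer_mid in the frame of stud between 0.035 and 0.04 m and angle between washer_mid's own z axis and vertical below 0.12 rad), for 0.2 s.
5. the red cap is seated over the stud's tip, down on the washer (horizontal distance between cap_mid and stud below 0.007 m and z of cap_mid in the frame of stud between 0.0475 and 0.0525 m and angle between cap_mid's own z axis and vertical below 0.12 rad), for 0.2 s.
At the end, for the whole second after the job is handed in: Stacked on the stud from the chassis up: black pad, yellow transformer, white disc, brass washer, red cap; heights within 2.5 mm, tilt under 0.12 rad, centred within 10, 12, 10, 9, 7 mm; at rest, released. Green transformer, capacitor, heatsink within 30 mm of their starts, capacitor upright (all of step 1 and all of step 2 and all of step 3 and all of step 4 and all of step 5 and linear speed of each of pad, toroid, disc, washer, cap below 0.02 m/s and distance of each of spare_mid, capacitor_mid, heatsink_mid from where it was at the start of the episode below 0.03 m and angle between capacitor_mid's own z axis and vertical below 0.5 rad); the robot touches nothing.
It fails at once if the spare green transformer is pushed more than 30 mm from its place (distance of spare_mid from where it was at the start of the episode above 0.03 m).
It fails at once if the blue capacitor is pushed more than 30 mm from its place (distance of capacitor_mid from where it was at the start of the episode above 0.03 m).
It fails at once if the black heatsink is pushed more than 30 mm from its place (distance of heatsink_mid from where it was at the start of the episode above 0.03 m).
It fails at once if the blue capacitor is knocked over (angle between capacitor_mid's own z axis and vertical above 0.5 rad).
It also fails if it takes over 112 s, if anything falls off the work surface, if the arm or the gripper's body presses on something with over 40 N, if the wrist force passes 120 N, or if a joint passes its speed limit or range.

## Working session

There is one attempt and no reset: what is moved stays moved. The work goes in short steps, Python scripts to look and compute and a tool call to move; the robot and the scene stay as the last step left them, time stands still between calls to the robot, and variables do not carry over. Pictures are saved under pics/ and viewed, and the job is handed in when it is done.

Besides the shell and the picture viewer there is one more tool, called after "Emit:" in YAML: its name, and indented under it one key for each argument. drive_tool: Moves the arm, as the interface text tells. Its arguments: {"type":"object","properties":{"series":{"type":"array"},"hand":{"type":"number"}},"required":["series"]}

```bash
mkdir -p pics; ls; cat > h.py <<'E'
import numpy as np, cv2
from plant import readout, optics, job
def cap(n,f):
    c=optics.capture(n); cv2.imwrite('pics/'+f+'.png',c['image']); np.savez('/tmp/'+f+'.npz',**{k:np.array(v) for k,v in c.items()}); return c
def load(f):
    return dict(np.load('/tmp/'+f+'.npz'))
def foc(c): return 384/2/np.tan(np.radians(float(c['vfov']))/2)
def cloud(c):
    f=foc(c); v,u=np.mgrid[0:384,0:512]; z=c['depth']
    P=np.stack([(u-c['cx'])/f*z,(v-c['cy'])/f*z,z],-1)
    return P@np.array(c['rotation']).T+np.array(c['eye'])
def ray(c,u,v,z):
    f=foc(c); d=np.array(c['rotation'])@np.array([(u-c['cx'])/f,(v-c['cy'])/f,1]); e=np.array(c['eye'])
    return e+d*(z-e[2])/d[2]
E
python3 - <<'E'
from h import *
o=readout.get_obs();print(o)
for n in ['top','side','wrist']:
    c=cap(n,n+'0'); print(n,c['vfov'],c['cx'],c['cy'],c['eye'],np.round(c['rotation'],3).tolist())
    big=cv2.resize(c['image'],(800,600)); cv2.imwrite('pics/%s0b.png'%n,big)
E
```

```text
pics
{'time': 0.0, 'joint_positions': array([ 1.17900334e+00,  3.42726557e-01,  1.52499325e+00, -1.65532128e-05,
        1.27539188e+00, -1.46016714e-01]), 'dq': array([-2.51977546e-04, -4.65518148e-04, -5.88006866e-04, -2.10118119e-05,
        1.16275477e-03, -5.56865258e-04]), 'tau': array([-1.30930664e-03, -4.31251681e+01, -2.44216830e+01,  7.17673148e-02,
        5.60577388e-02, -1.27595540e-04]), 'tool_pos': array([127.56391331, 508.82397412, 203.25129214]), 'tcp_rot': array([-3.14008749e+00, -2.05355324e-04,  2.89582106e+00]), 'contact_force': array([ 0.29987629,  0.23566364, -1.21216036]), 'moment': array([-0.04780616,  0.02234166, -0.01083412]), 'grip_width': 91.97391521101092}
top 47.968767630751906 249.65265120185458 188.20356503117017 [3.44281537e+02 1.57163991e-01 9.68492123e+02] [-2.988, -0.008, -1.543]
side 44.767745679894034 252.34518365970183 188.80051321410113 [ 95.94277033 517.6621732  824.73333419] [-2.433, 0.006, -2.489]
wrist 65.70646984690485 252.7947203589458 194.269704047548 [ 56.50027726 525.76822997 384.86915483] [2.866, 0.001, 1.325]
```

```bash
python3 - <<'E'
s=open('h.py').read()
s=s.replace("import numpy as np, cv2","import numpy as np, cv2\nfrom scipy.spatial.transform import Rotation as R").replace("np.array(c['rotation'])","R.from_euler('xyz',np.array(c['rotation'])).as_matrix()")
open('h.py','w').write(s)
E
python3 - <<'E'
from h import *
for n in ['top0','side0']:
    c=load(n); P=cloud(c); print(n,R.from_euler('xyz',c['rotation']).as_matrix().round(2).tolist())
    print([P[v,u].round(1).tolist() for v,u in [(100,100),(200,250),(300,400),(300,150)]])
E
```

```text
top0 [[0.03, -0.99, 0.15], [-1.0, -0.03, -0.0], [0.01, -0.15, -0.99]]
[[692.0, 350.9, 3.2], [466.9, -5.0, 4.7], [256.5, -338.4, 2.5], [241.6, 207.4, -2.3]]
side0 [[-0.79, -0.46, 0.4], [-0.61, 0.61, -0.51], [-0.01, -0.65, -0.76]]
[[1944.2, -549.7, -744.5], [512.7, -9.9, 1.1], [105.3, 380.6, 601.1], [500.9, 311.7, 28.1]]
```

View pics/top0b.png

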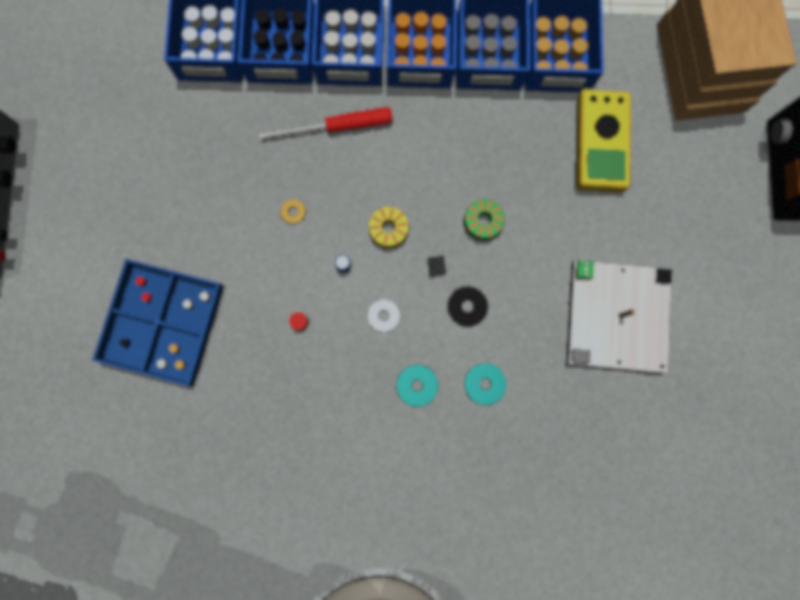

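View pics/side0b.png

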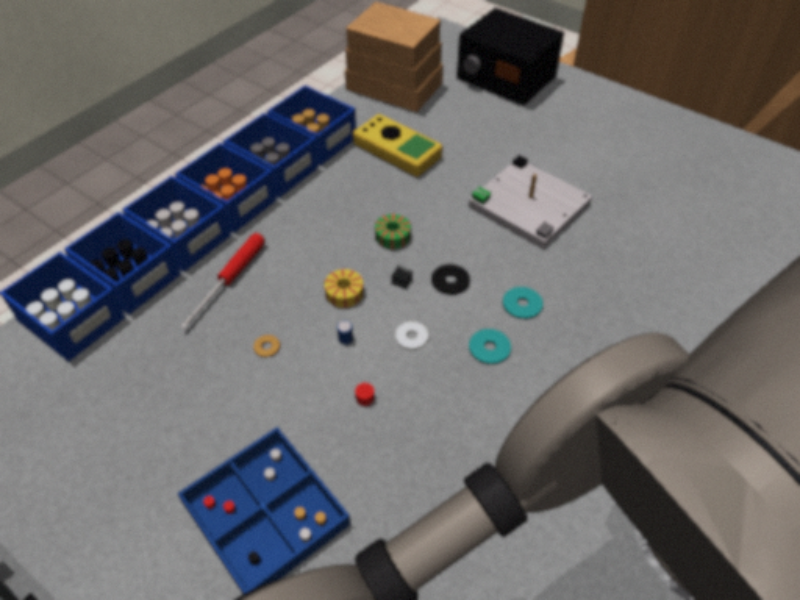

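View pics/wrist0b.png

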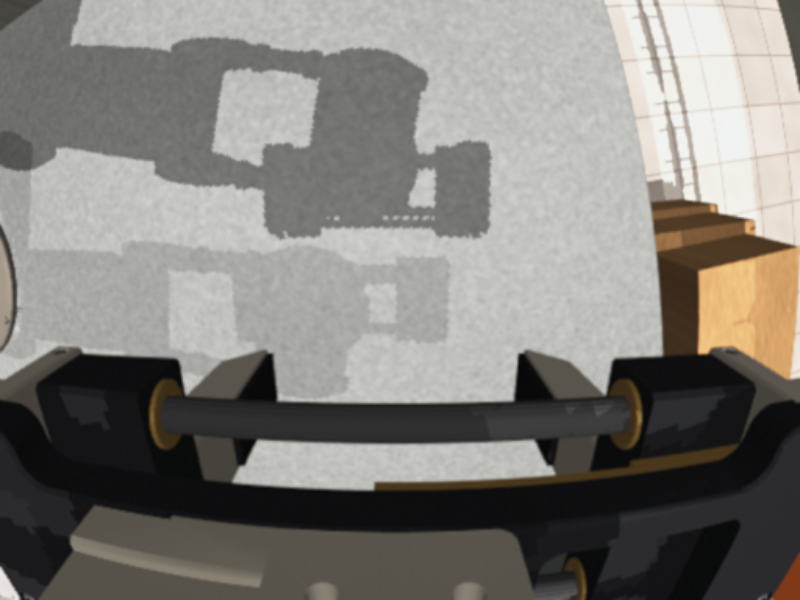

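```bash
python3 - <<'E'
from h import *
c=load('top0'); 
seeds={'pad':(467,306,6,60),'toroid':(388,227,24,58),'disc':(384,315,5,48),'washer':(293,211,5,38),'cap':(299,322,20,26),'spare':(485,219,24,58),'capac':(343,263,30,22),'heat':(437,266,20,24),'turq1':(417,385,6,60),'turq2':(485,383,6,60)}
s=512/800
hsv=cv2.cvtColor(c['image'],cv2.COLOR_BGR2HSV); P=cloud(c)
for k,(u,v,h,d) in seeds.items():
    u*=s;v*=s; print(k,ray(c,u,v,h).round(1), 'diam px',round(d*foc(c)/(968-h),1))
print('stud top?',[ (P[v,u].round(1).tolist()) for v,u in [(198,401),(199,402),(200,399),(202,398),(205,397),(196,404)]])
im=c['image']
a=cv2.resize(im[120:270,170:350],None,fx=4,fy=4,interpolation=cv2.INTER_CUBIC); cv2.imwrite('pics/topcrop.png',a)
a=cv2.resize(im[155:250,350:440],None,fx=6,fy=6,interpolation=cv2.INTER_CUBIC); cv2.imwrite('pics/topch.png',a)
E
```

```text
pad [ 479.3 -114.8    6. ] diam px 26.9
toroid [588.3   2.3  24. ] diam px 26.5
disc [463.    4.4   5. ] diam px 21.5
washer [613.3 142.8   5. ] diam px 17.0
cap [447.8 124.1  20. ] diam px 11.8
spare [ 604.3 -137.4   24. ] diam px 26.5
capac [532.5  64.6  30. ] diam px 10.1
heat [534.  -69.5  20. ] diam px 10.9
turq1 [364.5 -45.1   6. ] diam px 26.9
turq2 [ 369.9 -141.4    6. ] diam px 26.9
stud top? [[479.1, -340.7, 18.9], [470.7, -326.7, 63.7], [470.8, -326.6, 45.8], [467.6, -327.4, 37.0], [462.9, -330.5, 21.3], [483.6, -347.0, 20.1]]
```

View pics/topcrop.png

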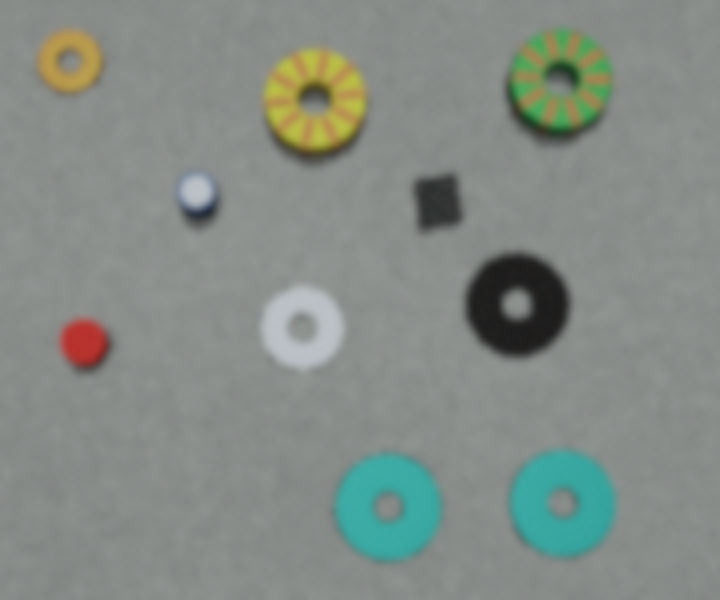

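View pics/topch.png

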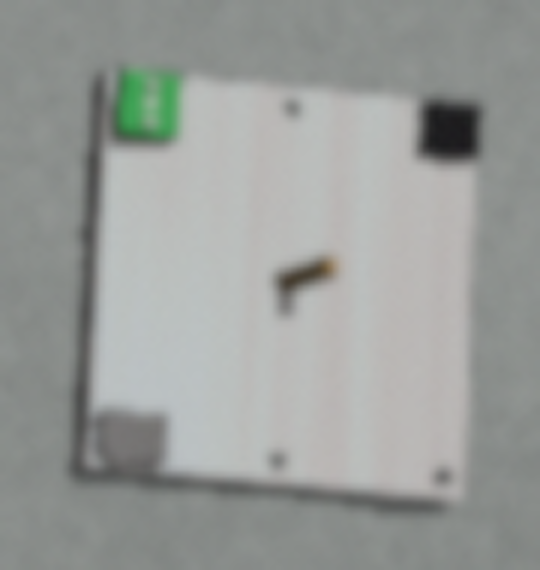

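```bash
cat >> h.py <<'E'
def fray(c,u,v,z):
    f=foc(c); a=np.array([u-c['cx'],v-c['cy']],float); r=np.hypot(*a); t=r/f
    d=np.r_[a/max(r,1e-9)*np.sin(t),np.cos(t)]; d=R.from_euler('xyz',c['rotation']).apply(d); e=np.array(c['eye'])
    return e+d*(z-e[2])/d[2]
def fproj(c,p):
    q=R.from_euler('xyz',c['rotation']).inv().apply(np.array(p)-c['eye']); r=np.hypot(q[0],q[1]); t=np.arctan2(r,q[2])
    return np.r_[c['cx'],c['cy']]+q[:2]/r*t*foc(c)
def proj(c,p):
    q=R.from_euler('xyz',c['rotation']).inv().apply(np.array(p)-c['eye'])
    return np.r_[c['cx'],c['cy']]+q[:2]/q[2]*foc(c)
E
python3 - <<'E'
from h import *
c=load('top0')
for n,x,y,h in [('pad',517.5,304,6),('tor',316,100,24),('disc',303,327,5),('wash',70.5,61,5),('cap',84,342,20),('spare',561,79,24),('capa',197,190,30)]:
    print(n,ray(c,170+(x+.5)/4-.5,120+(y+.5)/4-.5,h).round(1))
for n,x,y,h in [('tip',329,266,68),('base',284,283,20),('tl',100,72,20),('tr',482,98,20),('br',463,500,20),('bl',85,474,20)]:
    print(n,ray(c,350+(x+.5)/6-.5,155+(y+.5)/6-.5,h).round(1))
w=load('wrist0'); print(fproj(w,[127.6,508.8,203.2])*800/512, fproj(w,[127.6,508.8,20])*800/512,fproj(w,[227.6,508.8,20])*800/512)
E
```

```text
pad [ 479.8 -115.1    6. ]
tor [589.9   1.6  24. ]
disc [463.5   5.3   5. ]
wash [613.7 143.4   5. ]
cap [449.9 125.8  20. ]
spare [ 606.1 -136.2   24. ]
capa [535.1  66.1  30. ]
tip [ 470.4 -330.2   68. ]
base [ 470.3 -331.    20. ]
tl [ 548.  -263.9   20. ]
tr [ 542.2 -407.    20. ]
br [ 392.2 -394.5   20. ]
bl [ 397.9 -256.3   20. ]
[397.32506573 353.44235318] [396.40168343 267.58670071] [424.45395436 378.29706767]
```

Emit:
drive_tool:
  series:
    - [34,-32,0,1.8]
    - [34,-32,0,1.8]
    - [34,-32,0,1.8]
    - [34,-32,0,1.8]
    - [34,-32,0,1.8]
    - [34,-32,0,1.8]
    - [34,-32,0,1.8]
    - [34,-33,-3,1.5]

```text
time: 0.95
tool_pos: [401.0, 250.8, 201.2]
tcp_rot: [3.141, 0.001, -3.14]
contact_force: [0.3, 0.8, -0.1]
grip_width: 91.9
```

Emit:
drive_tool:
  series:
    - [10,-45,-10,0]
    - [10,-45,-10,0]
    - [10,-45,-10,0]
    - [10,-45,-10,0]
    - [10,-45,-10,0]
    - [10,-45,-10,0]
    - [10,-47,-10,0]
    - [10,-48,-10,0]
    - [0,0,0,0]
  hand: 0.2

```text
time: 1.85
tool_pos: [480.1, -117.8, 119.5]
tcp_rot: [-3.141, -0.001, 3.136]
contact_force: [0.2, 0.3, -0.1]
grip_width: 73.5
```

```bash
python3 - <<'E'
from h import *
o=readout.get_obs();print(o['time'],o['tool_pos'],o['tcp_rot'],o['grip_width'],o['contact_force'])
c=cap('wrist','w1');print(fproj(c,[479.8,-115.1,6]),c['eye'],c['rotation'])
cv2.imwrite('pics/w1b.png',cv2.resize(c['image'],(800,600)))
E
```

```text
1.85 [ 480.06105282 -117.77331969  119.54624747] [-3.14066099e+00 -8.47383028e-04  3.13630600e+00] 73.49442947638966 [ 0.19712572  0.32682759 -0.0505461 ]
[256.47808231 184.6546482 ] [ 406.84937646 -118.36793009  301.14508313] [2.86699620e+00 3.95580238e-04 1.56556955e+00]
```

View pics/w1b.png

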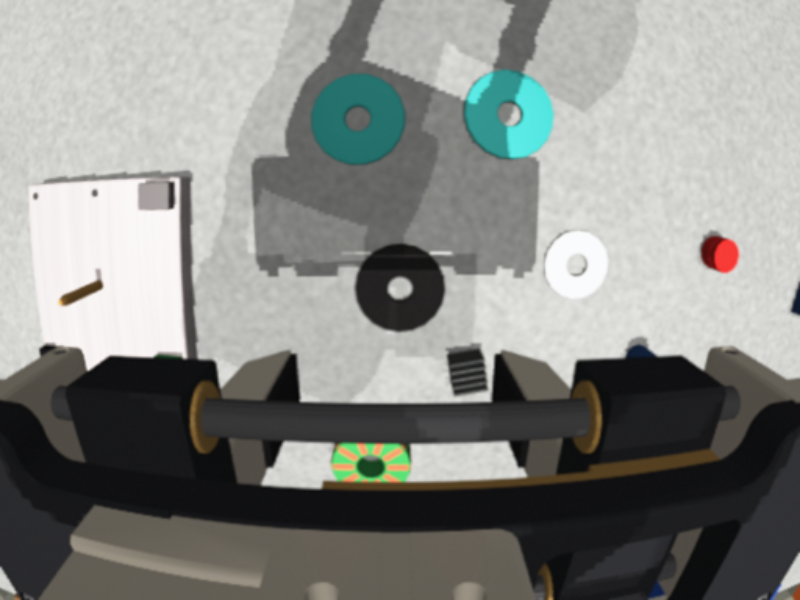

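```bash
python3 - <<'E'
from h import *
c=load('w1'); s=.64
for n,x,y,z in [('pad',400,287.5,6),('disc',576.5,264,5),('cap',724.5,256,20),('tip',64,301,68),('base',99,287,20)]:
    print(n,fray(c,(x+.5)*s-.5,(y+.5)*s-.5,z).round(1))
im=c['image'][150:215,10:75]; cv2.imwrite('pics/w1c.png',cv2.resize(im,None,fx=8,fy=8,interpolation=cv2.INTER_CUBIC))
E
```

```text
pad [ 478.9 -115.8    6. ]
disc [462.7   4.9   5. ]
cap [450.6 124.2  20. ]
tip [ 469.6 -327.9   68. ]
base [ 472.3 -332.9   20. ]
```

View pics/w1c.png

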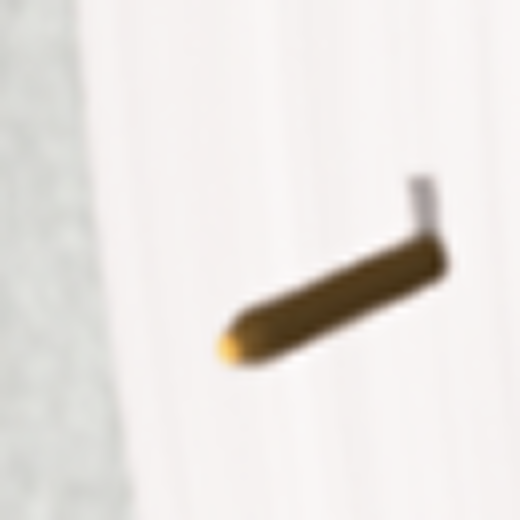

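Emit:
drive_tool:
  series:
    - [-0.5,2.4,-40,0]
    - [0,0,-40,0]
    - [0,0,-28,0]
    - [0,0,-9,0]
    - [0,0,0,0]

```text
time: 2.4
tool_pos: [478.6, -109.1, 3.4]
tcp_rot: [3.14, -0.002, -3.14]
contact_force: [0.4, -0.4, 0.1]
grip_width: 73.6
```

Emit:
drive_tool:
  series:
    - [0,0,0,0]
    - [0,0,0,0]
    - [0,0,0,0]
    - [0,0,0,0]
  hand: 1

```text
time: 2.8
tool_pos: [479.7, -110.5, 4.8]
tcp_rot: [-3.141, 0.002, -3.141]
contact_force: [-0.2, 0.3, -0.4]
grip_width: 46.1
```

```bash
python3 - <<'E'
from h import *
c=cap('wrist','w2')
o=readout.get_obs();print(o['time'],o['tool_pos'],o['tcp_rot'],o['grip_width'],o['contact_force'])
cv2.imwrite('pics/w2b.png',cv2.resize(c['image'],(800,600)))
c=cap('side','s2')
cv2.imwrite('pics/s2b.png',cv2.resize(c['image'][100:300,200:400],(600,600)))
E
```

```text
2.85 [ 479.57207086 -110.47746766    4.57792605] [-3.14123388e+00  1.12565007e-03 -3.14137586e+00] 41.757569735792444 [ 0.85076275 -0.27237706 -0.40564594]
```

View pics/w2b.png

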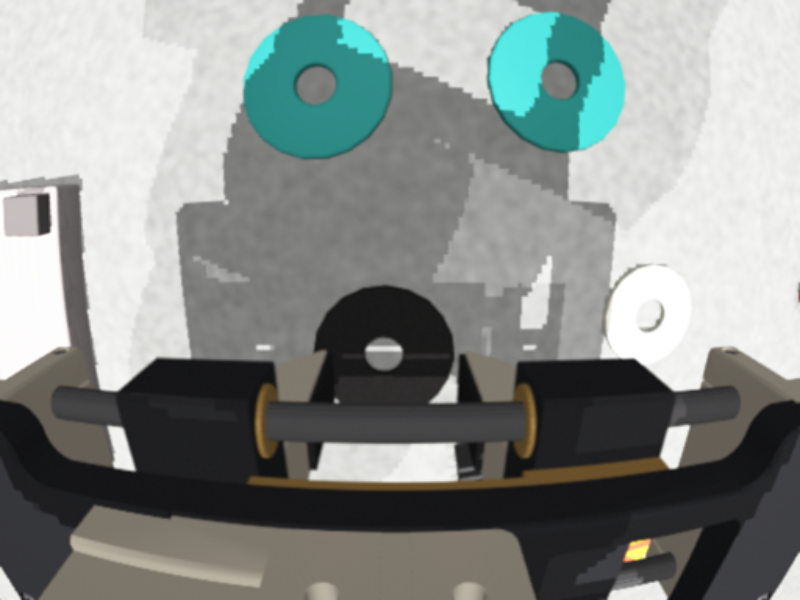

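View pics/s2b.png

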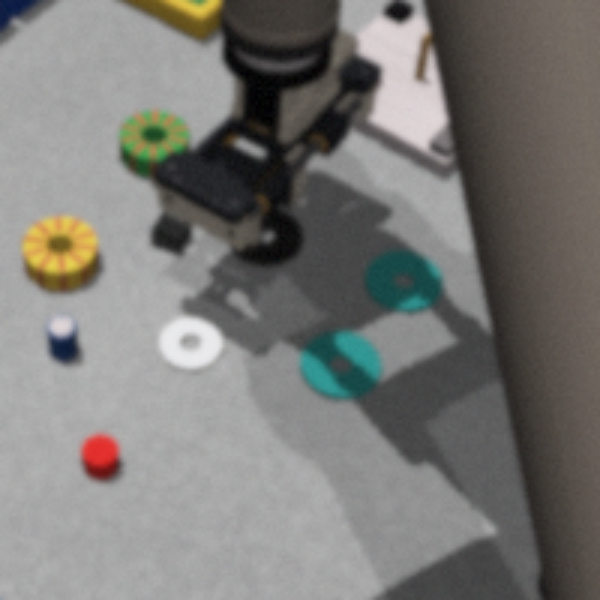

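```bash
python3 - <<'E'
from h import *
c=load('w2'); s=.64
print(fray(c,384.5*s-.5,352.5*s-.5,6), foc(c))
# fisheye cloud
v,u=np.mgrid[0:384,0:512]; a=np.stack([u-c['cx'],v-c['cy']],-1).astype(float); r=np.hypot(a[...,0],a[...,1]); t=r/foc(c)
d=np.concatenate([a/r[...,None]*np.tan(t)[...,None],np.ones((384,512,1))],-1)*c['depth'][...,None]
P=d@R.from_euler('xyz',c['rotation']).as_matrix().T+c['eye']
for x,y in [(320,360),(318,420),(316,460),(312,466),(325,355),(340,390),(350,320),(470,360),(460,400),(458,440),(465,460),(470,475)]:
    print(x,y,P[int(y*s),int(x*s)].round(1))
E
```

```text
[ 478.20218069 -116.2399635     6.        ] 297.3186396354542
320 360 [ 468.5 -138.1   37.8]
318 420 [ 449.5 -126.   111.6]
316 460 [ 485.5 -134.8   73.9]
312 466 [ 488.1 -136.5   73.7]
325 355 [ 469.1 -136.8   31.9]
340 390 [ 495.7 -135.7    6.2]
350 320 [ 463.5 -129.8    6.9]
470 360 [468.2 -86.   38.6]
460 400 [483.2 -88.7  40.1]
458 440 [454.5 -99.5 110.8]
465 460 [527.4 -80.6  14.5]
470 475 [532.3 -78.9  19.9]
```

```bash
python3 - <<'E'
from h import *
c=load('w2'); s=.64
for p in [(470,-136,5),(489,-136,5),(470,-136,30),(470,-85,5),(479.6,-110.5,4.6)]: print(p,((fproj(c,p)+.5)/s-.5-np.array([250,260]))*3)
im=cv2.resize(c['image'],(800,600)); cv2.imwrite('pics/w2c.png',cv2.resize(im[260:500,250:500],None,fx=3,fy=2.5)); 
d=c['depth']; print(np.round(d[215:310:6,195:225:4]).astype(int))
E
```

```text
(470, -136, 5) [259.24887818 217.57963488]
(489, -136, 5) [264.90890188 342.46342073]
(470, -136, 30) [234.83631652 285.65986295]
(470, -85, 5) [627.21555909 217.61182507]
(479.6, -110.5, 4.6) [443.20712824 281.57004929]
[[197 198 191 190 190 191 190 191]
 [199 199 192 191 192 192 191 192]
 [200 163 164 164 168 193 193 193]
 [155 155 155 159 160 194 193 194]
 [148 148 149 151 161 195 195 195]
 [142 143 145 148 161 196 197 197]
 [135 135 139 147 160 198 197 198]
 [ 88  90  88  89  88  89 198 199]
 [ 86  86  85  86  85  83  86  85]
 [ 84  85  84  84  84  83  84  84]
 [ 84  83  85  84  84  84  85  85]
 [ 85  86  85  85  85  85  85  85]
 [125 129 133 213 213 213 212 212]
 [125 129 130 213 214 214 213 213]
 [122 131 130 216 216 216 215 217]
 [122 217 217 217 218 217 217 216]]
```

View pics/w2c.png

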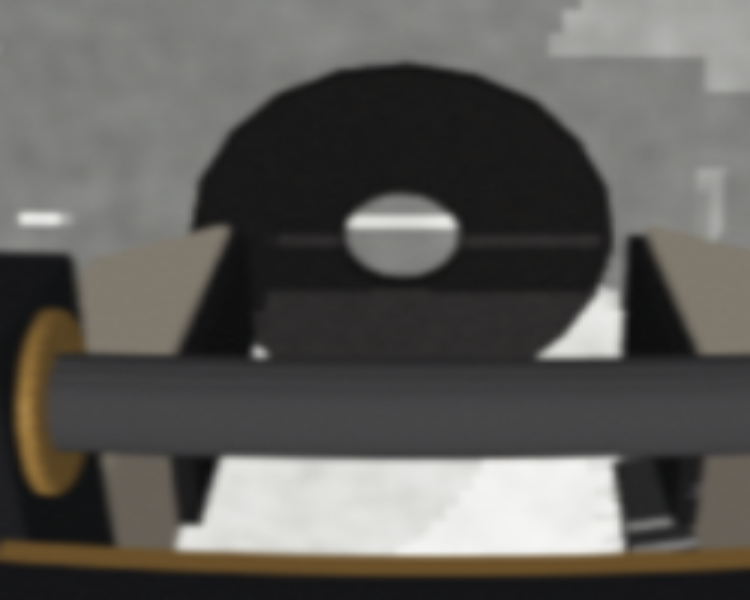

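```bash
cat >> h.py <<'E'
def fcloud(c):
    v,u=np.mgrid[0:384,0:512]; a=np.stack([u-c['cx'],v-c['cy']],-1).astype(float); r=np.hypot(a[...,0],a[...,1])+1e-9; t=r/foc(c)
    d=np.concatenate([a/r[...,None]*np.tan(t)[...,None],np.ones((384,512,1))],-1)*c['depth'][...,None]
    return d@R.from_euler('xyz',c['rotation']).as_matrix().T+c['eye']
E
python3 - <<'E'
from h import *
s=.64
for n,tcp,pts in [('w1',119.5,[(296,356),(290,360),(280,362),(500,356)]),('wrist0',203.2,[(270,356),(262,358),(528,356)]),('w2',4.6,[(322,356),(316,358),(468,358),(320,365)])]:
    c=load(n);P=fcloud(c)
    for x,y in pts:
        p=P[int(y*s),int(x*s)]; print(n,x,y,p.round(1),(p[2]-tcp).round(1), c['depth'][int(y*s),int(x*s)])
E
```

```text
w1 296 356 [ 470.4 -155.6  144.4] 24.9 168.15218
w1 290 360 [ 470.5 -157.   148.9] 29.4 163.82103
w1 280 362 [ 468.8 -159.   154.4] 34.9 158.1513
w1 500 356 [470.7 -80.  144.9] 25.4 167.6683
wrist0 270 356 [107.  464.6 228.6] 25.4 167.74849
wrist0 262 358 [105.5 463.7 234.8] 31.6 161.50343
wrist0 528 356 [129.2 557.1 231.1] 27.9 164.99416
w2 322 356 [ 467.8 -137.4   35.2] 30.6 162.18025
w2 316 358 [ 468.4 -139.4   36.7] 32.1 160.83844
w2 468 358 [468.7 -86.1  35.9] 31.3 161.76337
w2 320 365 [ 468.4 -137.5   42.1] 37.5 155.62851
```

```bash
python3 - <<'E'
from h import *
c=load('s2');P=cloud(c)
cv2.imwrite('pics/s2c.png',cv2.resize(c['image'][120:200,240:330],None,fx=8,fy=7,interpolation=cv2.INTER_CUBIC))
# points within gripper region in world
m=(np.abs(P[...,0]-480)<25)&(np.abs(P[...,1]+110)<75)&(P[...,2]>9)&(P[...,2]<60)
v,u=np.where(m); q=P[m]; i=np.argsort(q[:,2])[:25]
for k in i: print(u[k],v[k],q[k].round(1))
E
```

```text
286 185 [469.5 -90.7   9. ]
296 172 [ 473.9 -138.7    9. ]
288 172 [ 489.  -127.2    9.1]
294 171 [ 479.4 -138.4    9.2]
292 185 [458.3 -98.9   9.2]
294 183 [ 458.1 -106.8    9.2]
293 183 [ 459.7 -105.1    9.6]
292 172 [ 480.7 -131.7   10.7]
295 168 [ 474.4 -133.2   27.3]
297 168 [ 469.8 -134.4   29.2]
298 167 [ 469.6 -138.4   29.3]
296 168 [ 470.9 -131.7   30.8]
297 167 [ 470.5 -135.3   31.3]
298 166 [ 470.1 -138.7   32.1]
299 165 [ 469.7 -142.3   32.8]
295 167 [ 473.5 -131.2   32.9]
296 167 [ 471.2 -131.8   34. ]
285 180 [468.3 -82.8  34.3]
300 163 [ 470.1 -146.8   35.6]
285 179 [469.2 -84.1  36. ]
296 166 [ 471.7 -132.2   36.7]
297 166 [ 469.2 -132.5   38. ]
284 179 [469.8 -80.8  38.5]
284 180 [468.1 -78.2  38.6]
283 180 [469.8 -76.8  38.7]
```

View pics/s2c.png

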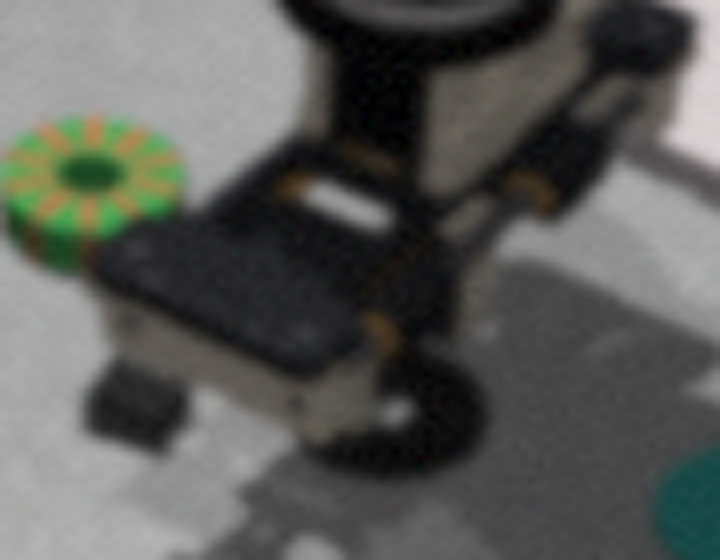

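```bash
python3 - <<'E'
from h import *
for n,t in [('w1',np.array([480.06,-117.77,119.5])),('w2',np.array([479.6,-110.5,4.6]))]:
    c=load(n);P=fcloud(c)-t
    m=(np.abs(P[...,0])<14)&(np.abs(P[...,1])<55)&(P[...,2]>8)&(P[...,2]<60)
    q=P[m]; v,u=np.where(m); i=np.argsort(q[:,2])[:16]
    for k in i: print(n,u[k],v[k],q[k].round(1))
E
```

```text
w1 187 226 [ -9.4 -39.5  22.7]
w1 186 225 [-10.  -40.   22.8]
w1 188 226 [ -9.6 -38.7  23.2]
w1 320 225 [-9.8 38.1 23.3]
w1 316 230 [-6.7 35.9 23.3]
w1 317 226 [-9.3 36.3 23.4]
w1 190 228 [ -8.4 -37.6  23.5]
w1 190 229 [ -7.8 -37.6  23.5]
w1 324 224 [-10.5  40.4  23.6]
w1 186 226 [ -9.8 -39.8  23.8]
w1 316 229 [-7.6 35.8 23.9]
w1 315 242 [ 0.8 35.8 23.9]
w1 191 247 [  3.7 -37.9  23.9]
w1 191 252 [  7.  -38.2  24. ]
w1 320 226 [-9.5 38.  24. ]
w1 191 253 [  7.6 -38.2  24.1]
w2 297 225 [-10.   24.5  23.1]
w2 293 228 [-8.3 22.2 23.4]
w2 213 227 [ -8.9 -24.   23.5]
w2 292 250 [ 5.9 22.3 23.6]
w2 209 224 [-10.8 -26.2  23.6]
w2 295 226 [-9.6 23.3 23.7]
w2 299 224 [-10.9  25.5  23.7]
w2 212 226 [ -9.7 -24.5  23.7]
w2 293 227 [-9.1 22.1 23.8]
w2 214 250 [  5.8 -24.1  23.8]
w2 294 226 [-9.7 22.7 23.8]
w2 296 226 [-9.7 23.8 23.8]
w2 209 226 [ -9.7 -26.2  23.9]
w2 297 226 [-9.8 24.4 24. ]
w2 214 252 [  7.  -24.1  24.1]
w2 213 226 [ -9.8 -23.9  24.1]
```

```bash
python3 - <<'E'
from h import *
for n,t in [('w2',np.array([479.6,-110.5,4.6])),('s2',np.array([479.6,-110.5,4.6]))]:
    c=load(n);P=(fcloud(c) if n[0]=='w' else cloud(c))-t
    for lo,hi in [(0,15),(15,24),(24,35),(35,50),(50,70),(70,100)]:
        for sx in [(-45,-12),(-12,12),(12,45)]:
            m=(P[...,0]>sx[0])&(P[...,0]<sx[1])&(np.abs(P[...,1])<hi)&(np.abs(P[...,1])>=lo)&(P[...,2]>30)&(P[...,2]<200)
            if m.sum()>5: print(n,lo,hi,sx,np.percentile(P[m][:,2],[0,5,50]).round(0))
E
```

```text
w2 0 15 (-45, -12) [100. 105. 130.]
w2 15 24 (-45, -12) [ 93. 104. 128.]
w2 15 24 (-12, 12) [30. 32. 53.]
w2 24 35 (-45, -12) [ 88.  98. 114.]
w2 24 35 (-12, 12) [30. 34. 60.]
w2 24 35 (12, 45) [112. 113. 113.]
w2 35 50 (-45, -12) [ 93. 100. 114.]
w2 35 50 (-12, 12) [ 32.  38. 113.]
w2 35 50 (12, 45) [112. 112. 113.]
w2 50 70 (-45, -12) [ 94. 105. 128.]
w2 50 70 (-12, 12) [112. 114. 130.]
w2 50 70 (12, 45) [100. 102. 106.]
w2 70 100 (-45, -12) [ 88.  93. 108.]
w2 70 100 (-12, 12) [ 89.  92. 132.]
w2 70 100 (12, 45) [ 89.  93. 106.]
s2 0 15 (-45, -12) [101. 105. 155.]
s2 0 15 (-12, 12) [126. 130. 150.]
s2 0 15 (12, 45) [119. 128. 144.]
s2 15 24 (-45, -12) [ 87.  98. 141.]
s2 15 24 (-12, 12) [ 32.  40. 129.]
s2 15 24 (12, 45) [115. 120. 139.]
s2 24 35 (-45, -12) [ 51.  97. 130.]
s2 24 35 (-12, 12) [ 31.  37. 112.]
s2 24 35 (12, 45) [111. 112. 131.]
s2 35 50 (-45, -12) [ 93. 100. 115.]
s2 35 50 (-12, 12) [ 31.  47. 114.]
s2 35 50 (12, 45) [111. 112. 124.]
s2 50 70 (-45, -12) [ 92. 101. 127.]
s2 50 70 (-12, 12) [130. 130. 132.]
s2 50 70 (12, 45) [122. 125. 131.]
s2 70 100 (-45, -12) [ 87.  93. 128.]
s2 70 100 (-12, 12) [ 89.  93. 130.]
s2 70 100 (12, 45) [ 89.  93. 130.]
```

Emit:
drive_tool:
  series:
    - [-0.5,-5,0,0]
    - [0,0,0,0]
    - [0,0,-8,0]
    - [0,0,-9,0]
    - [0,0,-5,0]
    - [0,0,0,0]
  hand: 0.2

```text
time: 3.5
tool_pos: [477.9, -114.9, -19.3]
tcp_rot: [3.141, -0.002, -3.141]
contact_force: [-1.0, 1.2, 0.6]
grip_width: 73.3
```

Emit:
drive_tool:
  series:
    - [0,0,-2,0]
    - [0,0,-1.5,0]
    - [0,0,0,0]

```text
time: 3.8
tool_pos: [478.8, -115.3, -21.6]
tcp_rot: [3.142, 0.0, -3.141]
contact_force: [0.1, 0.2, -1.0]
grip_width: 73.1
```

Emit:
drive_tool:
  series:
    - [0,0,0,0]
    - [0,0,0,0]
    - [0,0,0,0]
    - [0,0,0,0]
  hand: 1

```text
time: 4.2
tool_pos: [478.8, -115.3, -21.4]
tcp_rot: [-3.142, 0.0, -3.141]
contact_force: [-0.4, -0.2, 1.3]
grip_width: 58.5
```

Emit:
drive_tool:
  series:
    - [0,0,20,0]
    - [0,0,35,0]
    - [0,0,35,0]
    - [-2,-40,0,0]
    - [-2,-45,0,0]
    - [-2,-45,0,0]
    - [-2,-45,0,0]
    - [-0.5,-30,0,0]
    - [0,-10,0,0]
    - [0,0,0,0]
    - [0,0,0,0]

```text
time: 5.3
tool_pos: [470.0, -328.8, 68.1]
tcp_rot: [3.14, -0.001, -3.141]
contact_force: [0.2, -0.0, -0.7]
grip_width: 58.5
```

```bash
python3 - <<'E'
from h import *
c=cap('wrist','w3')
o=readout.get_obs();print(o['time'],o['tool_pos'],o['tcp_rot'],o['grip_width'],o['contact_force'],c['eye'],c['rotation'])
cv2.imwrite('pics/w3b.png',cv2.resize(c['image'],(800,600)))
E
```

```text
5.35 [ 470.18004819 -328.56413424   68.28242225] [ 3.14035271e+00 -7.08404941e-04 -3.14010932e+00] 58.74915149074653 [-0.24001291 -0.09950115 -0.07439165] [ 396.79164201 -330.29675817  249.72962828] [ 2.86700426e+00 -1.97725221e-03  1.57157211e+00]
```

View pics/w3b.png

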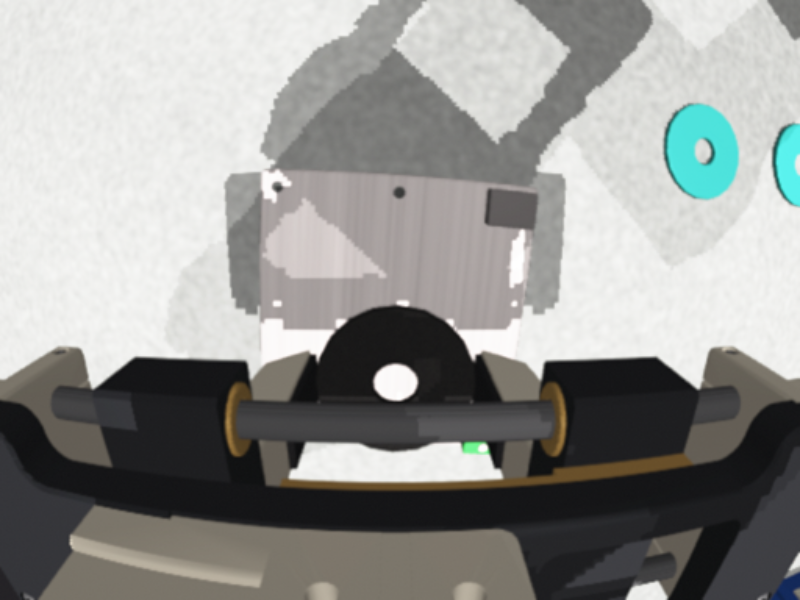

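```bash
python3 - <<'E'
from h import *
c=load('w3'); s=.64
print('pad',fray(c,396.5*s-.5,382.5*s-.5,95.6),fray(c,395.5*s-.5,381*s-.5,95.6))
P=fcloud(c); print(P[int(345*s),int(396*s)],P[int(390*s),int(440*s)])
c=load('w1'); print('tip',fray(c,38.6,193.1,68), 'base', fray(c,10+432/8-.5,150+258/8-.5,20))
E
```

```text
pad [ 469.89206613 -329.66959694   95.6       ] [ 469.283307   -330.03540619   95.6       ]
[ 454.5868878  -329.83656147   96.70748956] [ 472.47966971 -313.77731538   96.66877342]
tip [ 470.23630855 -331.20960917   68.        ] base [ 470.30642486 -332.06130429   20.        ]
```

Emit:
drive_tool:
  series:
    - [0.5,-1.8,0,0]
    - [0,0,-10,0]
    - [0,0,-25,0]
    - [0,0,-22,0]
    - [0,0,-8,0]
    - [0,0,-2,0]
    - [0,0,-1,0]
    - [0,0,0,0]
    - [0,0,0,0]

```text
time: 6.25
tool_pos: [471.2, -332.5, 1.4]
tcp_rot: [-3.141, 0.001, -3.141]
contact_force: [-0.1, 1.3, -0.5]
grip_width: 58.4
```

Emit:
drive_tool:
  series:
    - [0,0,-1.5,0]
    - [0,0,-0.5,0]
    - [0,0,0,0]
    - [0,0,0,0]

```text
time: 6.65
tool_pos: [470.8, -332.2, -1.4]
tcp_rot: [-3.141, 0.0, -3.141]
contact_force: [-1.2, 0.2, 1.1]
grip_width: 58.5
```

Emit:
drive_tool:
  series:
    - [0,0,0,0]
    - [0,0,0,0]
    - [0,0,0,0]
    - [0,0,30,0]
    - [0,0,40,0]
    - [0,0,30,0]
    - [0,0,0,0]
  hand: 0.2

```text
time: 7.35
tool_pos: [472.8, -334.0, 103.0]
tcp_rot: [-3.136, 0.006, -3.141]
contact_force: [0.7, -0.1, 0.9]
grip_width: 73.3
```

```bash
python3 - <<'E'
from h import *
c=cap('wrist','w4')
o=readout.get_obs();print(o['time'],o['tool_pos'],o['tcp_rot'],o['grip_width'],o['contact_force'],c['eye'],c['rotation'])
cv2.imwrite('pics/w4b.png',cv2.resize(c['image'],(800,600)))
E
```

```text
7.4 [ 471.75202242 -333.00593912  100.55974352] [-3.13854662  0.00345197 -3.14124238] 73.15703682019051 [-0.04023441 -0.20718339 -1.30941098] [ 398.32888301 -334.12268593  284.09208454] [2.85975992 0.0052984  1.57128229]
```

View pics/w4b.png

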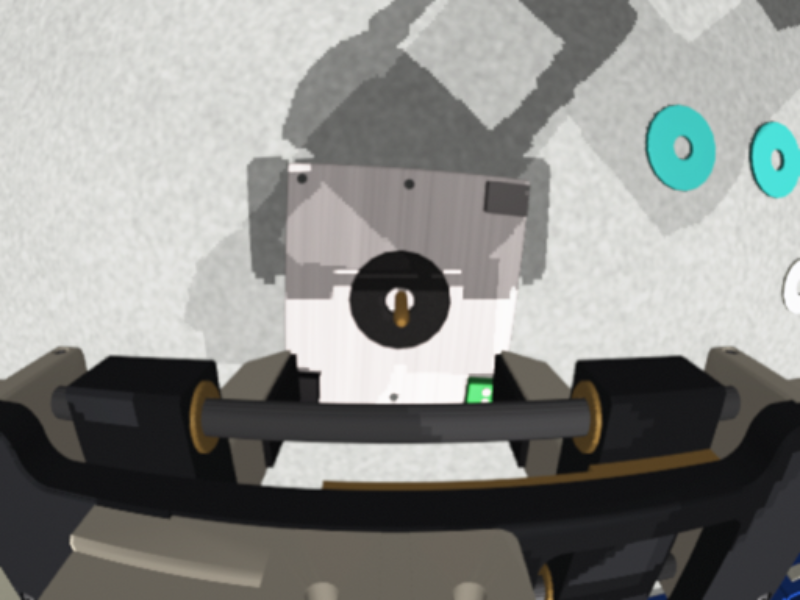

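```bash
python3 - <<'E'
from h import *
c=load('w4')
cv2.imwrite('pics/w4c.png',cv2.resize(c['image'][150:230,215:295],None,fx=7,fy=7,interpolation=cv2.INTER_CUBIC))
E
```

```text
(no output)
```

View pics/w4c.png

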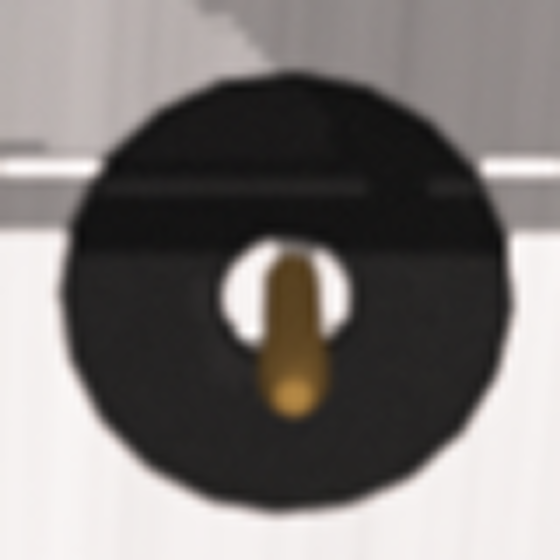

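```bash
python3 - <<'E'
from h import *
c=load('w4'); f=lambda x,y:(215+(x+.5)/7-.5,150+(y+.5)/7-.5)
print('pad',fray(c,*f(286,293),26),'tip',fray(c,*f(295,398),68),'base',fray(c,*f(292,266),20))
t=load('top0')
E
```

```text
pad [ 470.38795592 -333.08137428   26.        ] tip [ 470.58964556 -332.22949175   68.        ] base [ 468.38152185 -332.28004924   20.        ]
```

Emit:
drive_tool:
  series:
    - [10,30,0,0]
    - [15,44,0,0]
    - [16,45,0,0]
    - [16,45,0,0]
    - [16,45,0,0]
    - [16,45,0,0]
    - [16,45,0,0]
    - [10,27,0,0]
    - [3.5,7.8,0,0]
    - [0,0,0,0]
    - [0,0,0,0]

```text
time: 8.5
tool_pos: [588.5, 0.7, 97.6]
tcp_rot: [-3.141, -0.002, 3.141]
contact_force: [-1.4, -1.4, 0.0]
grip_width: 73.3
```

```bash
cat > look.py <<'E'
import sys
from h import *
n=sys.argv[1]
c=cap('wrist',n)
o=readout.get_obs();print(o['time'],o['tool_pos'].round(2),o['tcp_rot'].round(4),o['grip_width'],o['contact_force'].round(1))
cv2.imwrite('pics/%sb.png'%n,cv2.resize(c['image'],(800,600)))
E
python3 look.py w5
```

```text
8.55 [5.8857e+02 2.7000e-01 9.7830e+01] [-3.1414e+00 -1.4000e-03  3.1405e+00] 73.24505268655857 [ 0.2 -0.7 -0.5]
```

View pics/w5b.png

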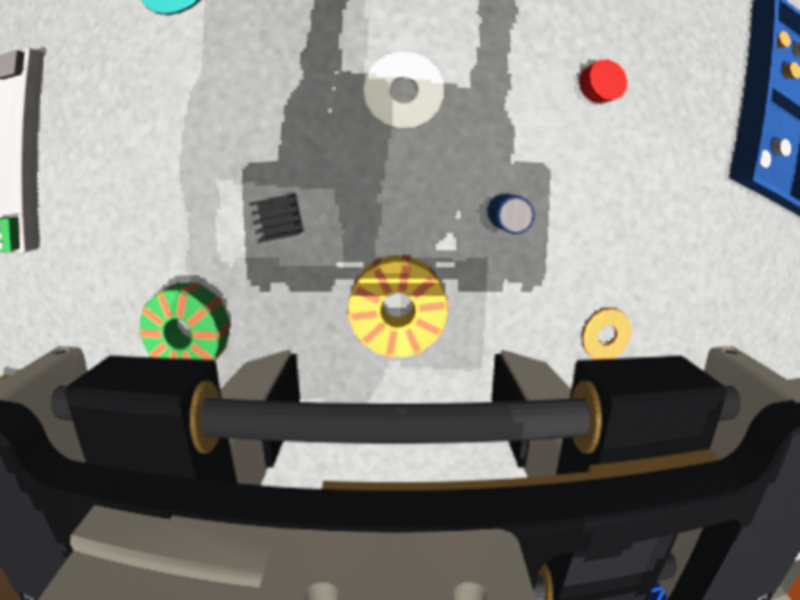

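```bash
python3 - <<'E'
from h import *
c=load('w5'); s=.64
for n,x,y,z in [('tor',398,309,24),('disc',404,90,5),('washer',607,333.5,5),('cap',607,81,20)]:
    print(n,fray(c,(x+.5)*s-.5,(y+.5)*s-.5,z).round(1))
E
```

```text
tor [590.2   1.2  24. ]
disc [463.7   4.8   5. ]
washer [613.2 142.3   5. ]
cap [451.9 124.4  20. ]
```

Emit:
drive_tool:
  series:
    - [1.4,0.5,-30,0]
    - [0,0,-40,0]
    - [0,0,-30,0]
    - [0,0,-12,0]
    - [0,0,-4,0]
    - [0,0,0,0]
    - [0,0,0,0]

```text
time: 9.25
tool_pos: [591.8, 1.7, -16.0]
tcp_rot: [-3.141, 0.003, 3.141]
contact_force: [-0.0, -1.2, 0.9]
grip_width: 73.4
```

Emit:
drive_tool:
  series:
    - [0,0,0,0]
    - [0,0,0,0]
    - [0,0,0,0]
    - [0,0,0,0]
  hand: 1

```text
time: 9.65
tool_pos: [591.1, 2.2, -16.7]
tcp_rot: [-3.141, 0.001, -3.141]
contact_force: [-0.4, -1.6, 5.5]
grip_width: 57.4
```

Emit:
drive_tool:
  series:
    - [0,0,15,0]
    - [0,0,35,0]
    - [0,0,37,0]
    - [-10,-27,0,0]
    - [-16,-45,0,0]
    - [-16,-45,0,0]
    - [-16,-45,0,0]
    - [-16,-45,0,0]
    - [-16,-45,0,0]
    - [-16,-45,0,0]
    - [-10,-27,0,0]
    - [-4.5,-9.5,0,0]

```text
time: 10.85
tool_pos: [468.6, -334.0, 68.9]
tcp_rot: [3.142, -0.001, 3.138]
contact_force: [0.5, 1.2, -2.5]
grip_width: 57.5
```

Emit:
drive_tool:
  series:
    - [0,0,0,0]
    - [0,0,0,0]

```text
time: 11.05
tool_pos: [470.2, -330.0, 69.1]
tcp_rot: [3.14, -0.001, -3.141]
contact_force: [0.2, 0.3, -3.3]
grip_width: 57.6
```

```bash
python3 look.py w6
```

```text
11.1 [ 470.49 -329.67   69.19] [ 3.1404e+00 -5.0000e-04 -3.1400e+00] 57.32935749802538 [-0.1 -0.4 -3. ]
```

View pics/w6b.png

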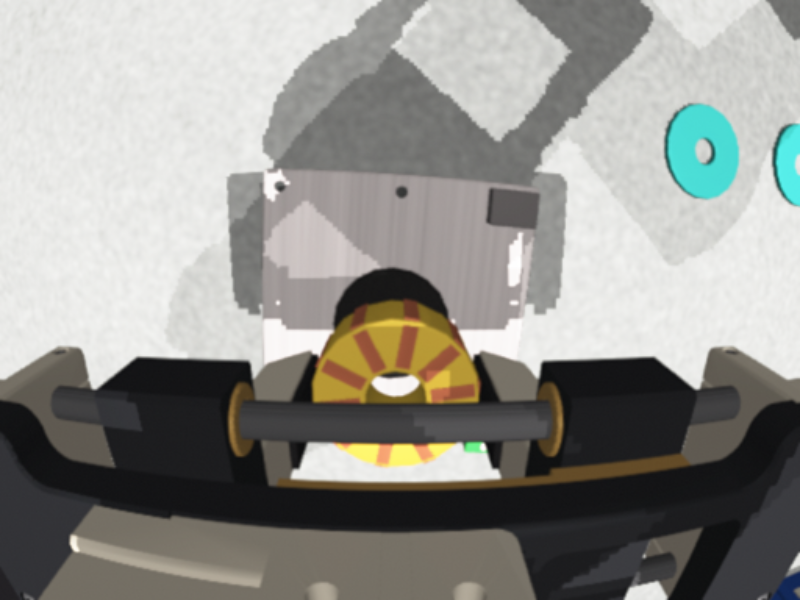

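```bash
python3 - <<'E'
from h import *
c=load('w6'); s=.64
print(fray(c,396.5*s-.5,391.5*s-.5,110),c['eye'])
cv2.imwrite('pics/w6c.png',cv2.resize(c['image'][185:310,180:330],None,fx=5,fy=4.8,interpolation=cv2.INTER_CUBIC))
E
```

```text
[ 467.06048307 -330.85757994  110.        ] [ 396.95042075 -331.42815827  250.63892253]
```

View pics/w6c.png

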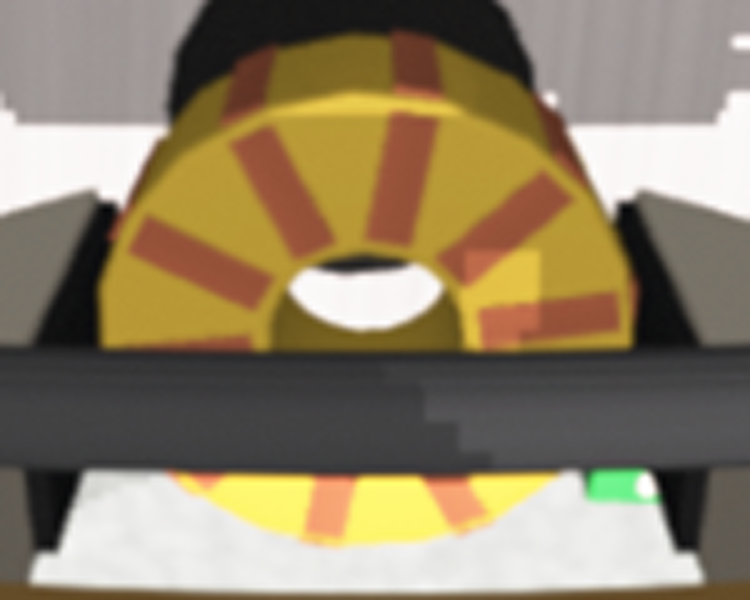

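```bash
python3 - <<'E'
from h import *
c=load('w6')
for z in (108,110): 
  a,b=fray(c,253,204.4,z),fray(c,253,298.1,z); l,r=fray(c,180+100/5,246,z),fray(c,180+633/5,246,z); print(a,b,(a+b)/2,b[0]-a[0],(l+r)/2,r-l)
E
```

```text
[ 442.4658574  -331.01189536  108.        ] [ 499.65270446 -330.95651049  108.        ] [ 471.05928093 -330.98420293  108.        ] 57.18684705415933 [ 465.9719864  -330.81050527  108.        ] [2.73890733e-02 5.71322524e+01 0.00000000e+00]
[ 441.82766642 -331.01773196  110.        ] [ 498.21267277 -330.96312366  110.        ] [ 470.0201696  -330.99042781  110.        ] 56.38500634980278 [ 465.00420616 -330.81916564  110.        ] [2.70050397e-02 5.63311772e+01 0.00000000e+00]
```

Emit:
drive_tool:
  series:
    - [-0.3,-1.3,0,0]
    - [0,0,-10,0]
    - [0,0,-20,0]
    - [0,0,-20,0]
    - [0,0,-6,0]
    - [0,0,-2,0]
    - [0,0,0,0]
    - [0,0,0,0]

```text
time: 11.9
tool_pos: [470.4, -333.0, 12.3]
tcp_rot: [-3.141, 0.001, -3.141]
contact_force: [0.9, -0.6, -3.3]
grip_width: 57.3
```

Emit:
drive_tool:
  series:
    - [0,0.5,-1.5,0]
    - [0,0,-1,0]
    - [0,0,-0.5,0]
    - [0,0,0,0]
    - [0,0,0,0]

```text
time: 12.4
tool_pos: [470.1, -332.3, 9.3]
tcp_rot: [-3.141, 0.001, -3.141]
contact_force: [-2.3, 2.0, 5.7]
grip_width: 57.6
```

Emit:
drive_tool:
  series:
    - [0,0,0,0]
    - [0,0,0,0]
    - [0,0,0,0]
    - [0,0,20,0]
    - [0,0,40,0]
    - [0,0,40,0]
    - [0,0,0,0]
    - [0,0,0,0]
  hand: 0.2

```text
time: 13.2
tool_pos: [470.2, -332.5, 109.2]
tcp_rot: [-3.14, 0.002, -3.141]
contact_force: [-1.4, 0.6, 0.2]
grip_width: 73.7
```

```bash
python3 look.py w7; python3 - <<'E'
from h import *
c=load('w7')
cv2.imwrite('pics/w7c.png',cv2.resize(c['image'][150:250,205:305],None,fx=6,fy=6,interpolation=cv2.INTER_CUBIC))
E
```

```text
13.25 [ 469.54 -331.84  107.99] [ 3.1411e+00 -4.0000e-04 -3.1413e+00] 73.04495360144875 [ 0.1  0.7 -0.3]
```

View pics/w7c.png

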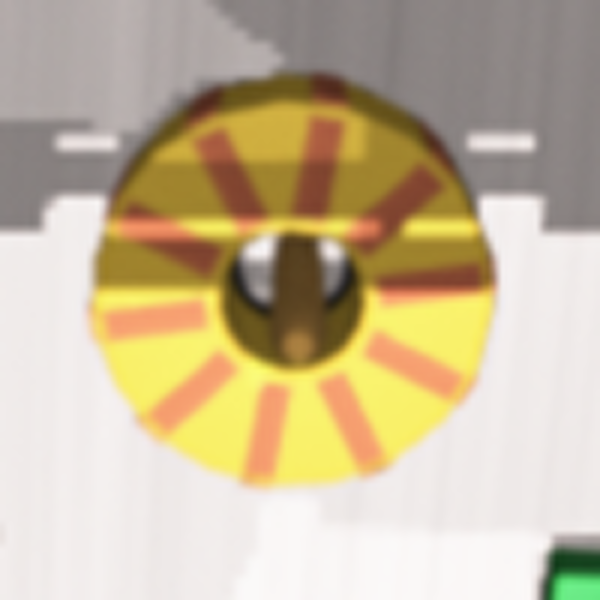

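```bash
python3 - <<'E'
from h import *
c=load('w7'); f=lambda x,y:(205+(x+.5)/6-.5,150+(y+.5)/6-.5)
print('tor',fray(c,*f(292,294),50),'tip',fray(c,*f(298,348),68))
P=fcloud(c); u,v=f(290,430); print(P[int(v),int(u)])
E
```

```text
tor [ 468.73471463 -333.15497015   50.        ] tip [ 470.74925897 -332.37582554   68.        ]
[ 488.87299134 -334.21899084   50.35637791]
```

Emit:
drive_tool:
  series:
    - [0,25,0,0]
    - [-1,44,0,0]
    - [-1,45,0,0]
    - [-1,45,-10,0]
    - [-1,45,-10,0]
    - [-1,45,-10,0]
    - [-1,45,0,0]
    - [-0.5,32,0,0]
    - [0,10.9,0,0]
    - [0,0,0,0]
    - [0,0,0,0]
    - [0,0,0,0]
  hand: 0.3

```text
time: 14.45
tool_pos: [463.4, 3.5, 78.2]
tcp_rot: [-3.141, -0.0, 3.14]
contact_force: [-0.3, -0.3, 0.4]
grip_width: 64.1
```

```bash
python3 look.py w8; python3 - <<'E'
from h import *
c=load('w8')
cv2.imwrite('pics/w8c.png',cv2.resize(c['image'][140:230,205:305],None,fx=6,fy=6,interpolation=cv2.INTER_CUBIC))
E
```

```text
14.5 [463.41   3.47  78.25] [-3.1415e+00 -2.0000e-04  3.1400e+00] 64.12899223025634 [-0.5  0.7  0.3]
```

View pics/w8c.png

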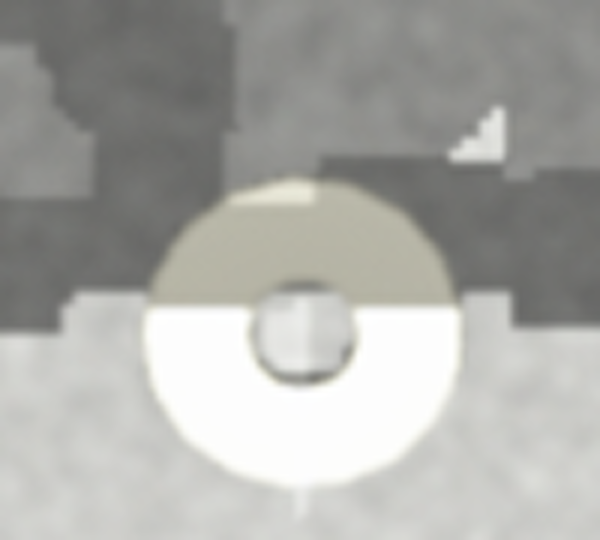

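```bash
python3 - <<'E'
from h import *
c=load('w8'); f=lambda x,y:(205+(x+.5)/6-.5,140+(y+.5)/6-.5)
print(fray(c,*f(302,333),5))
E
```

```text
[462.76752915   4.34044553   5.        ]
```

Emit:
drive_tool:
  series:
    - [-0.3,0.8,-30,0]
    - [0,0,-35,0]
    - [0,0,-22,0]
    - [0,0,-8,0]
    - [0,0,-3,0]
    - [0,0,-2,0]
    - [0,0,0,0]
    - [0,0,0,0]

```text
time: 15.3
tool_pos: [463.7, 5.4, -20.7]
tcp_rot: [-3.141, 0.002, -3.141]
contact_force: [-0.2, -0.1, -0.1]
grip_width: 64.6
```

Emit:
drive_tool:
  series:
    - [0,0,0,0]
    - [0,0,0,0]
    - [0,0,0,0]
    - [0,0,0,0]
  hand: 1

```text
time: 15.7
tool_pos: [463.2, 5.6, -21.3]
tcp_rot: [3.142, 0.0, -3.141]
contact_force: [-1.6, 0.6, 3.4]
grip_width: 45.5
```

Emit:
drive_tool:
  series:
    - [0,0,15,0]
    - [0,0,35,0]
    - [0,0,41,0]
    - [1,-27,0,0]
    - [1,-45,0,0]
    - [1,-45,0,0]
    - [1,-45,0,0]
    - [1,-45,0,0]
    - [1,-45,0,0]
    - [1,-45,0,0]
    - [0.5,-30,0,0]
    - [0,-10,0,0]

```text
time: 16.9
tool_pos: [470.1, -334.5, 69.1]
tcp_rot: [-3.141, 0.0, 3.139]
contact_force: [0.3, 0.9, -1.0]
grip_width: 45.8
```

Emit:
drive_tool:
  series:
    - [0,0,0,0]
    - [0,0,0,0]
    - [0,0,0,0]

```text
time: 17.2
tool_pos: [470.6, -329.6, 69.4]
tcp_rot: [3.141, -0.001, -3.14]
contact_force: [-0.3, 0.4, 0.2]
grip_width: 45.6
```

```bash
python3 look.py w9; python3 - <<'E'
from h import *
c=load('w9')
cv2.imwrite('pics/w9c.png',cv2.resize(c['image'][185:310,180:330],None,fx=5,fy=4.8,interpolation=cv2.INTER_CUBIC))
E
```

```text
17.25 [ 470.7  -329.8    69.54] [ 3.1410e+00 -3.0000e-04 -3.1396e+00] 45.46317435296171 [-0.   0.2  0.6]
```

View pics/w9c.png

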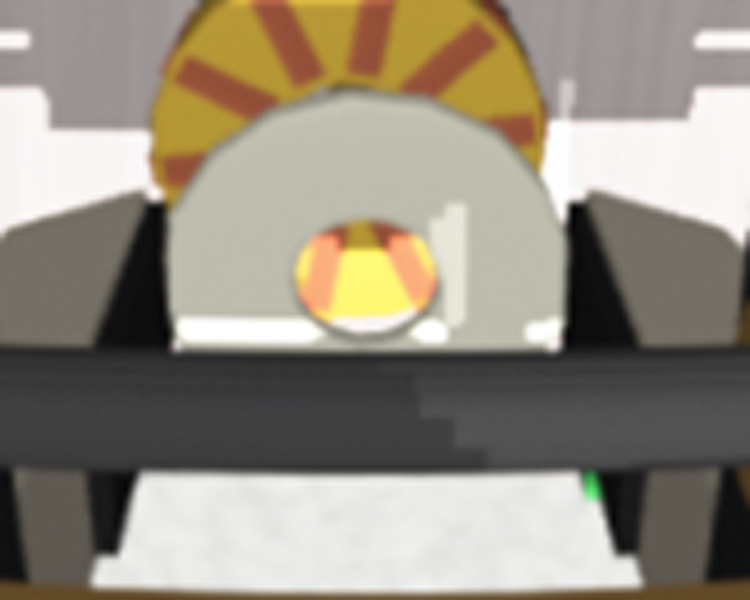

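```bash
python3 - <<'E'
from h import *
c=load('w9'); f=lambda x,y:(180+(x+.5)/5-.5,185+(y+.5)/4.8-.5)
P=fcloud(c); 
for x,y in [(250,250),(500,250),(370,150)]:
    u,v=f(x,y); print(P[int(v),int(u)].round(1))
print(fray(c,*f(366,278),95.8))
E
```

```text
[ 465.4 -344.2   96.7]
[ 465.6 -315.8   96.2]
[ 453.  -330.6   95.9]
[ 469.83289204 -330.69831677   95.8       ]
```

Emit:
drive_tool:
  series:
    - [0.8,0,-5,0]
    - [0,0,-12,0]
    - [0,0,-14,0]
    - [0,0,-6,0]
    - [0,0,-2,0]
    - [0,0,0,0]
    - [0,0,0,0]

```text
time: 17.95
tool_pos: [471.6, -331.6, 30.8]
tcp_rot: [-3.141, 0.001, -3.141]
contact_force: [0.6, 0.7, 0.3]
grip_width: 45.8
```

Emit:
drive_tool:
  series:
    - [0,0,-1,0]
    - [0,0,-0.8,0]
    - [0,0,0,0]
    - [0,0,0,0]

```text
time: 18.35
tool_pos: [471.4, -331.5, 28.8]
tcp_rot: [-3.142, 0.0, -3.141]
contact_force: [0.3, -0.4, 0.8]
grip_width: 45.9
```

Emit:
drive_tool:
  series:
    - [0,0,0,0]
    - [0,0,0,0]
    - [0,0,0,0]
    - [0,0,15,0]
    - [0,0,35,0]
    - [0,0,30,0]
    - [0,0,0,0]
    - [0,0,0,0]
    - [0,0,0,0]
  hand: 0.3

```text
time: 19.25
tool_pos: [470.7, -330.8, 107.5]
tcp_rot: [3.14, -0.002, -3.141]
contact_force: [-0.4, -0.2, -0.9]
grip_width: 64.4
```

```bash
python3 look.py w10; python3 - <<'E'
from h import *
c=load('w10')
cv2.imwrite('pics/w10c.png',cv2.resize(c['image'][150:250,205:305],None,fx=6,fy=6,interpolation=cv2.INTER_CUBIC))
E
```

```text
19.3 [ 470.64 -330.79  107.29] [ 3.1397e+00 -1.9000e-03 -3.1413e+00] 64.36276994028903 [1.2 0.3 0.6]
```

View pics/w10c.png

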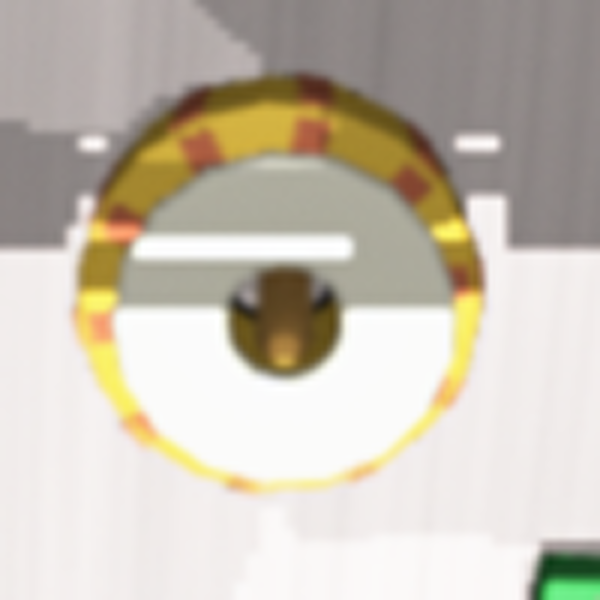

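Emit:
drive_tool:
  series:
    - [8,28,0,0]
    - [13,44,0,0]
    - [14,46,0,0]
    - [14,46,0,0]
    - [14,46,0,0]
    - [14,46,0,0]
    - [14,46,0,0]
    - [14,46,-10,0]
    - [14,46,-10,0]
    - [12,40,-10,0]
    - [8,27,0,0]
    - [3,13.3,0,0]
  hand: 0.4

```text
time: 20.5
tool_pos: [612.7, 145.4, 76.8]
tcp_rot: [3.142, -0.003, -3.139]
contact_force: [0.8, 0.4, -0.1]
grip_width: 55.0
```

Emit:
drive_tool:
  series:
    - [0,0,0,0]
    - [0,0,0,0]
    - [0,0,0,0]

```text
time: 20.8
tool_pos: [613.2, 141.2, 78.7]
tcp_rot: [-3.141, -0.0, 3.14]
contact_force: [1.3, -0.4, 0.0]
grip_width: 54.8
```

```bash
python3 look.py w11; python3 - <<'E'
from h import *
c=load('w10'); f=lambda x,y:(205+(x+.5)/6-.5,150+(y+.5)/6-.5)
print('disc',fray(c,*f(284,321),55),'tip',fray(c,*f(285,353),68))
c=load('w11')
cv2.imwrite('pics/w11c.png',cv2.resize(c['image'][140:230,205:305],None,fx=6,fy=6,interpolation=cv2.INTER_CUBIC))
E
```

```text
20.85 [613.28 141.19  78.86] [-3.1414 -0.      3.1399] 54.98359352889742 [-0.1 -0.8  0.3]
disc [ 470.95018395 -332.4962165    55.        ] tip [ 471.26006915 -332.35634123   68.        ]
```

View pics/w11c.png

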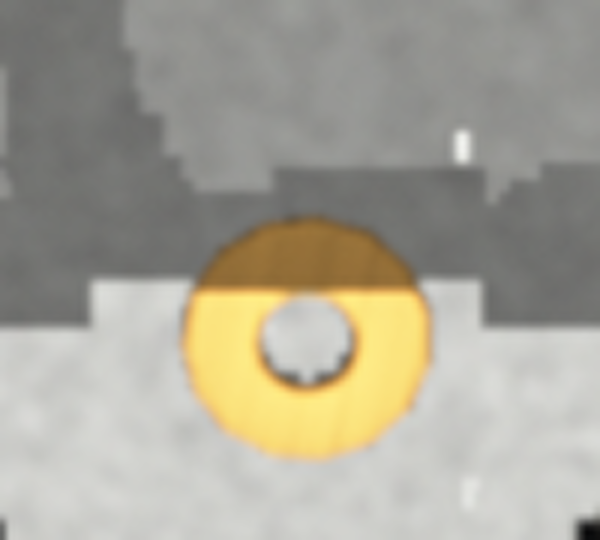

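```bash
python3 - <<'E'
from h import *
c=load('w11'); f=lambda x,y:(205+(x+.5)/6-.5,140+(y+.5)/6-.5)
print(fray(c,*f(308,339),5))
E
```

```text
[613.60216171 142.93147915   5.        ]
```

Emit:
drive_tool:
  series:
    - [0.2,0,-30,0]
    - [0,0,-35,0]
    - [0,0,-22,0]
    - [0,0,-8,0]
    - [0,0,-3,0]
    - [0,0,-1.5,0]
    - [0,0,0,0]
    - [0,0,0,0]

```text
time: 21.65
tool_pos: [614.3, 142.9, -19.6]
tcp_rot: [3.141, 0.002, -3.141]
contact_force: [-0.3, -0.3, -0.5]
grip_width: 55.1
```

Emit:
drive_tool:
  series:
    - [0,0,0,0]
    - [0,0,0,0]
    - [0,0,0,0]
    - [0,0,0,0]
  hand: 1

```text
time: 22.05
tool_pos: [613.7, 143.0, -20.5]
tcp_rot: [3.141, 0.0, -3.141]
contact_force: [0.0, 0.3, 2.6]
grip_width: 35.0
```

Emit:
drive_tool:
  series:
    - [0,0,10,0]
    - [0,0,35,0]
    - [0,0,45,0]
    - [-8,-27,0,0]
    - [-14,-46,0,0]
    - [-14,-46,0,0]
    - [-14,-46,0,0]
    - [-14,-46,0,0]
    - [-14,-46,0,0]
    - [-14,-46,0,0]
    - [-14,-46,0,0]
    - [-14,-46,0,0]

```text
time: 23.25
tool_pos: [492.8, -254.0, 69.9]
tcp_rot: [-3.141, 0.001, -3.141]
contact_force: [1.0, -0.0, -0.8]
grip_width: 35.5
```

Emit:
drive_tool:
  series:
    - [-12,-42,0,0]
    - [-8,-26,0,0]
    - [-2.4,-11.4,0,0]
    - [0,0,0,0]
    - [0,0,0,0]
    - [0,0,0,0]
    - [0,0,0,0]

```text
time: 23.95
tool_pos: [471.7, -330.1, 69.3]
tcp_rot: [3.141, -0.0, -3.139]
contact_force: [0.5, -0.4, -0.3]
grip_width: 35.4
```

```bash
python3 look.py w12; python3 - <<'E'
from h import *
c=load('w12')
cv2.imwrite('pics/w12c.png',cv2.resize(c['image'][185:310,180:330],None,fx=5,fy=4.8,interpolation=cv2.INTER_CUBIC))
E
```

```text
24.0 [ 471.6  -330.32   69.22] [ 3.1413e+00 -1.0000e-04 -3.1396e+00] 35.094466795309685 [-0.1  0.1 -0.1]
```

View pics/w12c.png

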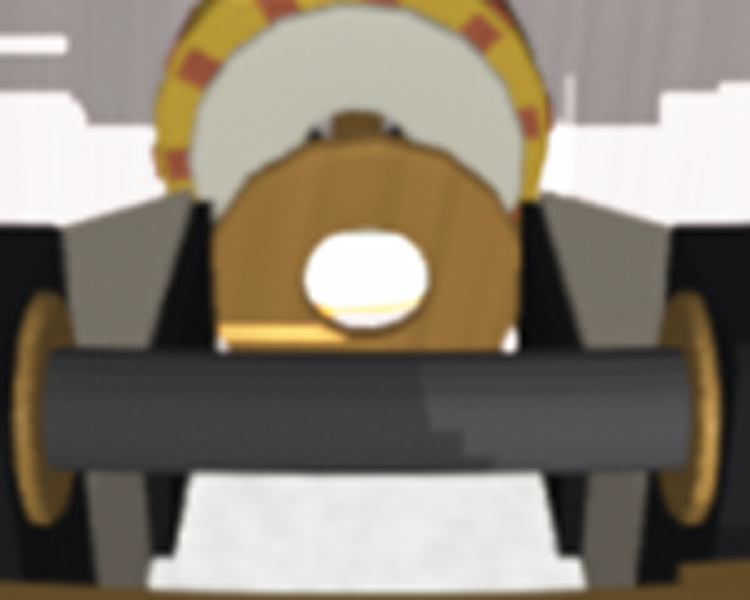

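```bash
python3 - <<'E'
from h import *
c=load('w12'); f=lambda x,y:(180+(x+.5)/5-.5,185+(y+.5)/4.8-.5)
P=fcloud(c); 
for x,y in [(270,250),(470,250),(370,180)]:
    u,v=f(x,y); print(P[int(v),int(u)].round(1))
print(fray(c,*f(366,279),94.7))
E
```

```text
[ 467.2 -342.5   94.9]
[ 467.1 -319.6   94.9]
[ 458.5 -331.1   95. ]
[ 471.47731338 -331.18188608   94.7       ]
```

Emit:
drive_tool:
  series:
    - [-0.4,0,-5,0]
    - [0,0,-10,0]
    - [0,0,-10,0]
    - [0,0,-6,0]
    - [0,0,-2,0]
    - [0,0,0,0]
    - [0,0,0,0]

```text
time: 24.7
tool_pos: [470.9, -331.7, 36.3]
tcp_rot: [-3.141, 0.0, -3.141]
contact_force: [0.4, 0.0, -0.3]
grip_width: 35.1
```

Emit:
drive_tool:
  series:
    - [0,0,-1,0]
    - [0,0,-0.6,0]
    - [0,0,0,0]
    - [0,0,0,0]

```text
time: 25.1
tool_pos: [470.8, -331.5, 34.7]
tcp_rot: [-3.142, 0.0, -3.141]
contact_force: [-0.8, -0.7, -0.1]
grip_width: 35.0
```

Emit:
drive_tool:
  series:
    - [0,0,0,0]
    - [0,0,0,0]
    - [0,0,0,0]
    - [0,0,15,0]
    - [0,0,35,0]
    - [0,0,24,0]
    - [0,0,0,0]
    - [0,0,0,0]
    - [0,0,0,0]
  hand: 0.4

```text
time: 26.0
tool_pos: [470.1, -330.9, 107.3]
tcp_rot: [3.14, -0.002, -3.141]
contact_force: [-0.2, -0.0, 0.6]
grip_width: 55.2
```

```bash
python3 look.py w13; python3 - <<'E'
from h import *
c=load('w13')
cv2.imwrite('pics/w13c.png',cv2.resize(c['image'][150:250,205:305],None,fx=6,fy=6,interpolation=cv2.INTER_CUBIC))
E
```

```text
26.05 [ 470.06 -330.92  107.16] [ 3.1397e+00 -1.9000e-03 -3.1413e+00] 54.555855181217254 [-0.7  0.1 -0. ]
```

View pics/w13c.png

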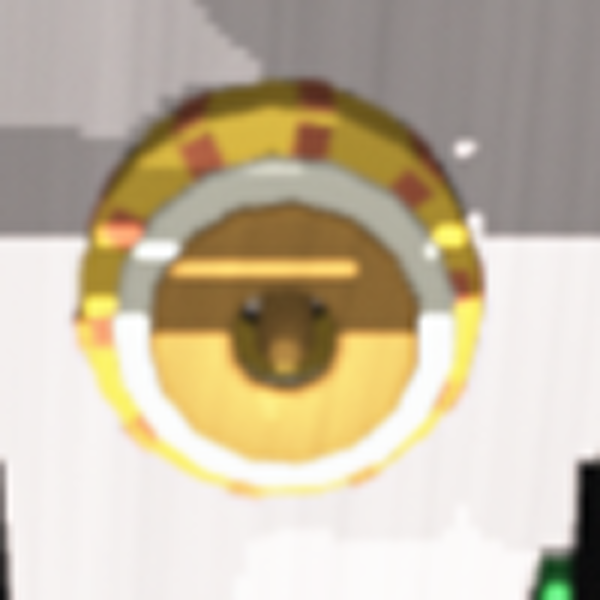

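Emit:
drive_tool:
  series:
    - [-1,28,0,0]
    - [-2,44,0,0]
    - [-2,46,0,0]
    - [-2,46,0,0]
    - [-2,46,0,0]
    - [-2,46,0,0]
    - [-2,46,-10,0]
    - [-2,46,-10,0]
    - [-2,46,0,0]
    - [-2,35,0,0]
    - [-1,19,0,0]
    - [0,7.8,0,0]
  hand: 0.5

```text
time: 27.25
tool_pos: [449.8, 126.0, 87.7]
tcp_rot: [3.142, -0.002, -3.139]
contact_force: [0.3, -0.5, 0.6]
grip_width: 45.4
```

Emit:
drive_tool:
  series:
    - [0,0,0,0]
    - [0,0,0,0]
    - [0,0,0,0]

```text
time: 27.55
tool_pos: [450.8, 123.2, 88.4]
tcp_rot: [-3.141, -0.0, 3.14]
contact_force: [1.1, 0.1, 0.1]
grip_width: 46.0
```

```bash
python3 look.py w14; python3 - <<'E'
from h import *
c=load('w13'); f=lambda x,y:(205+(x+.5)/6-.5,150+(y+.5)/6-.5)
print('washer',fray(c,*f(284.5,334),60),'tip',fray(c,*f(285,353),68))
c=load('w14')
cv2.imwrite('pics/w14c.png',cv2.resize(c['image'][140:230,205:305],None,fx=6,fy=6,interpolation=cv2.INTER_CUBIC))
E
```

```text
27.6 [450.87 123.24  88.45] [-3.1415e+00 -2.0000e-04  3.1403e+00] 46.11528869047324 [-0.2  0.  -0.6]
washer [ 470.52959233 -332.50352964   60.        ] tip [ 470.56587822 -332.43540755   68.        ]
```

View pics/w14c.png

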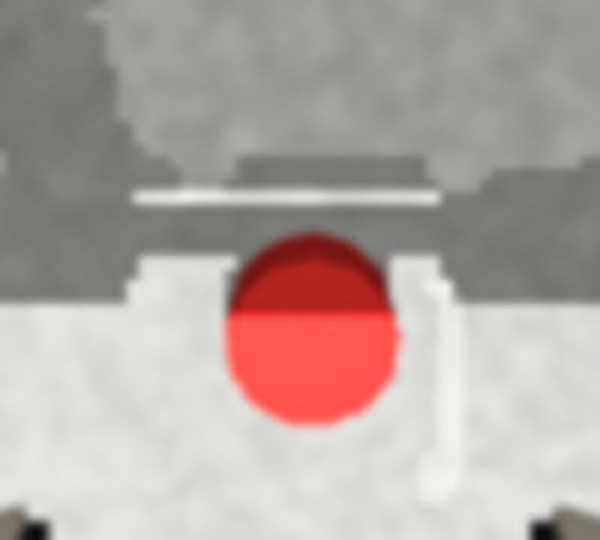

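```bash
python3 - <<'E'
from h import *
c=load('w14'); f=lambda x,y:(205+(x+.5)/6-.5,140+(y+.5)/6-.5)
print(fray(c,*f(313,340),20),fray(c,*f(313,425),20),fray(c,*f(313,255),20),c['eye'])
E
```

```text
[449.85315045 125.65278829  20.        ] [462.95118624 125.68907322  20.        ] [437.11176526 125.62266454  20.        ] [377.50890689 122.17383008 269.93546703]
```

Emit:
drive_tool:
  series:
    - [-0.9,1.2,-30,0]
    - [0,0,-38,0]
    - [0,0,-24,0]
    - [0,0,-10,0]
    - [0,0,-4,0]
    - [0,0,0,0]
    - [0,0,0,0]

```text
time: 28.3
tool_pos: [450.8, 125.4, -16.4]
tcp_rot: [3.141, 0.002, -3.142]
contact_force: [-0.0, 0.2, -0.2]
grip_width: 45.9
```

Emit:
drive_tool:
  series:
    - [0,0,0,0]
    - [0,0,0,0]
    - [0,0,0,0]
    - [0,0,0,0]
  hand: 1

```text
time: 28.7
tool_pos: [450.2, 125.6, -17.0]
tcp_rot: [3.141, 0.001, -3.141]
contact_force: [-0.7, 0.1, 4.2]
grip_width: 25.1
```

Emit:
drive_tool:
  series:
    - [0,0,12,0]
    - [0,0,37,0]
    - [0,0,40,0]
    - [1,-27,0,0]
    - [2,-46,0,0]
    - [2,-46,0,0]
    - [2,-46,0,0]
    - [2,-46,0,0]
    - [2,-46,0,0]
    - [2,-46,0,0]
    - [2,-46,0,0]
    - [2,-46,0,0]

```text
time: 29.9
tool_pos: [466.5, -271.4, 71.5]
tcp_rot: [3.141, -0.0, -3.142]
contact_force: [1.2, -0.8, 0.0]
grip_width: 25.4
```

Emit:
drive_tool:
  series:
    - [2,-37,0,0]
    - [1.4,-19,0,0]
    - [0,-6,0,0]
    - [0,0,0,0]
    - [0,0,0,0]
    - [0,0,0,0]
    - [0,0,0,0]
    - [0,0,0,0]
    - [0,0,0,0]

```text
time: 30.8
tool_pos: [470.4, -331.1, 71.7]
tcp_rot: [3.142, 0.0, -3.141]
contact_force: [0.1, -0.1, -0.0]
grip_width: 25.3
```

```bash
python3 look.py w15; python3 - <<'E'
from h import *
c=load('w15')
cv2.imwrite('pics/w15c.png',cv2.resize(c['image'][185:310,180:330],None,fx=5,fy=4.8,interpolation=cv2.INTER_CUBIC))
E
```

```text
30.85 [ 470.33 -331.27   71.62] [ 3.1416e+00  1.0000e-04 -3.1409e+00] 24.894485317006776 [1.2 0.  0.2]
```

View pics/w15c.png

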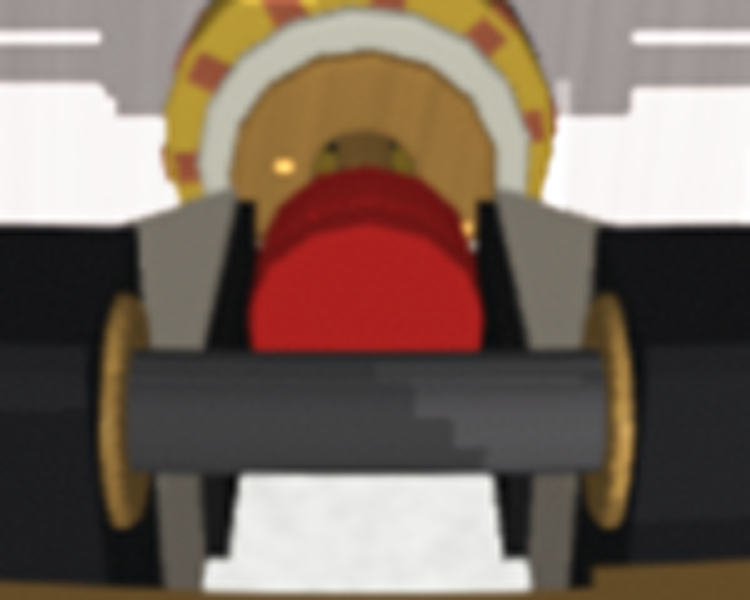

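```bash
python3 - <<'E'
from h import *
c=load('w15'); f=lambda x,y:(180+(x+.5)/5-.5,185+(y+.5)/4.8-.5)
P=fcloud(c); u,v=f(365,290); print(P[int(v),int(u)])
print(fray(c,*f(367,222),108.7)+[13,0,0], 'washer l/r',fray(c,*f(233,150),60),fray(c,*f(497,150),60),'wtop',fray(c,*f(365,52),60)+[19,0,0])
E
```

```text
[ 466.16752159 -332.64059226  108.53650146]
[ 470.82285821 -332.1139252   108.7       ] washer l/r [ 467.14144652 -350.60314141   60.        ] [ 467.1135937  -314.03778789   60.        ] wtop [ 471.41418367 -332.33120887   60.        ]
```

Emit:
drive_tool:
  series:
    - [0,-0.2,-4,0]
    - [0,0,-6,0]
    - [0,0,-6,0]
    - [0,0,-6,0]
    - [0,0,-4,0]
    - [0,0,-1,0]
    - [0,0,0,0]
    - [0,0,0,0]
    - [0,0,0,0]

```text
time: 31.75
tool_pos: [470.4, -331.9, 44.8]
tcp_rot: [-3.141, 0.0, -3.141]
contact_force: [-0.0, 0.5, 0.1]
grip_width: 25.2
```

Emit:
drive_tool:
  series:
    - [0,0,-1,0]
    - [0,0,-0.5,0]
    - [0,0,0,0]
    - [0,0,0,0]

```text
time: 32.15
tool_pos: [470.2, -331.7, 43.1]
tcp_rot: [3.142, 0.0, -3.141]
contact_force: [-0.0, -0.9, -0.5]
grip_width: 24.7
```

Emit:
drive_tool:
  series:
    - [0,0,0,0]
    - [0,0,0,0]
    - [0,0,0,0]
    - [0,0,15,0]
    - [0,0,35,0]
    - [0,0,20,0]
    - [0,0,0,0]
    - [0,0,0,0]
    - [0,0,0,0]
  hand: 0.4

```text
time: 33.05
tool_pos: [469.6, -331.1, 111.8]
tcp_rot: [3.14, -0.002, -3.141]
contact_force: [-0.5, 0.3, 0.1]
grip_width: 54.8
```

```bash
python3 look.py w16; python3 - <<'E'
from h import *
c=load('w16')
P=fcloud(c)
m=(np.abs(P[...,0]-470)<6)&(np.abs(P[...,1]+332)<6)&(P[...,2]>60)&(P[...,2]<100); print('cap top',np.median(P[m],axis=0))
c=cap('side','s16'); cv2.imwrite('pics/s16b.png',cv2.resize(c['image'],(800,600)))
c=cap('top','t16'); cv2.imwrite('pics/t16b.png',cv2.resize(c['image'],(800,600)))
E
```

```text
33.1 [ 469.58 -331.13  111.69] [ 3.1397e+00 -1.9000e-03 -3.1413e+00] 54.80650046390935 [ 0.2 -0.4  0.3]
cap top [ 469.92315637 -331.94978111   80.77344212]
```

View pics/w16b.png

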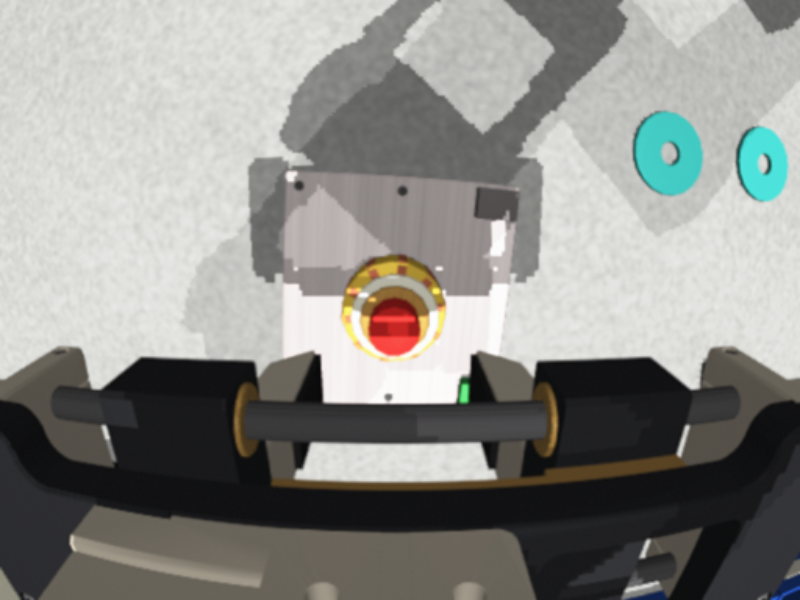

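View pics/t16b.png

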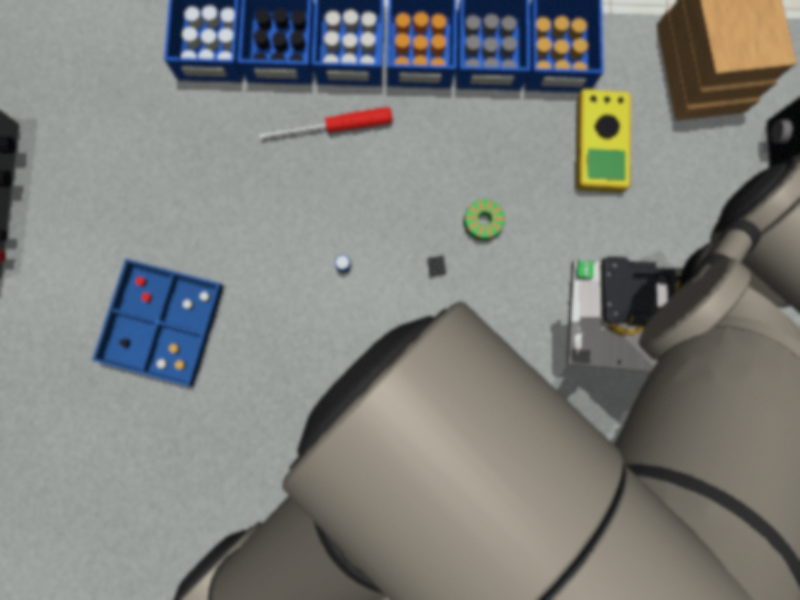

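View pics/s16b.png

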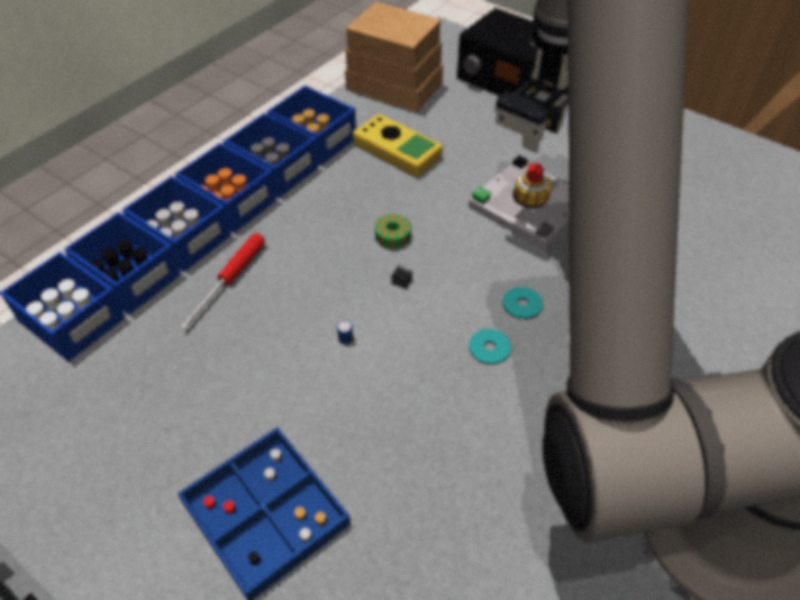

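```bash
python3 -c "
from plant import job
print(job.close_job())"
```

```text
the job is handed in; nothing more can be done
None
```

I stacked the pad, yellow transformer, white disc, brass washer and red cap on the stud one at a time, in that order. I handed the job in at about 33 s; it gives no verdict.

**Stack:** After each part went on I checked it in the wrist picture.
- The pad, disc and washer are centred within about 1 mm of the stud.
- The transformer is about 2 mm off.
- The cap centre is within about 1 mm.
- The cap top reads 80.8 mm above the table, against 80 mm expected, so it is down on the washer.

**Other parts:** In the final side and top pictures the green transformer, capacitor and heatsink are where they started, with the capacitor upright. The turquoise look-alikes are untouched, and the gripper was open and well above the stack.

**What disagreed:**
- **Fingertip height:** The fingertips are about 23.5 mm higher than the reported tool position. My first grasp of the pad therefore closed above it. I confirmed the offset with two cameras, allowed for it, and every later grasp held.
- **Opening reading:** The opening read 1 to 3 mm below the true part diameters.

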